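Draw the disconnected cell from the battery slide tray and hold it tipped for inspection

ROBOT

A 7-joint arm with a two-finger parallel gripper is mounted at the origin on the work surface. World frame = base frame: x ahead of the robot, y to its left, z up, the work surface at z = 0. Lengths are in m, angles in rad, forces in N, time in s.
With the tool pointing down it reaches from about 0.35 to 0.9 m from the base axis. Payload 8.1 kg.
Tool frame: the origin (TCP) lies at the very end of the fingers, on their centre line; the grasp point (between the pads) lies behind it (r.grip_point_offset is the x of the grasp point in the tool frame, in m); x points along the fingers, y is the direction in which the jaws open and shut, and the axes are right-handed (so a half turn about x gives the same grasp; the last joint's range is limited). The gripper opens to 92 mm and grips with 3 to 60 N. Pads are 19 mm wide; open, the fingers measure 130 mm over their backs; the gripper's body (75 mm by 190 mm) begins 47 mm behind the grasp point.
Start: joints at [-1.269, 0.434, 0.025, 1.573, -0.012, 1.134, -0.075], TCP at [0.246, 0.574, 0.227] pointing down, gripper open.
Joint ranges: [-2.62, 2.62], [-0.44, 2.09], [-1.27, 1.32], [0.08, 2.57], [-1.32, 4.46], [0.12, 2], [-2.74, 2.74]. Speed limits (rad/s): [2.22, 2.22, 3.01, 3.01, 3.14, 3.14, 3.14].

INTERFACE

Orientations are given as a unit quaternion [x, y, z, w].
In Python, from bench import r gives the robot as it stands. The module is installed in compiled form; this text tells all that it offers.
- The arm moves only by the shell command python3 -m crank 'ROWS' [OPENING]. ROWS is JSON, a list that holds one entry, the list of rows, each a list of 4 numbers: the shift along the tool's x, y, z in units of 50 mm (1.0 is 50 mm), then the turn about the tool's x in rad. In form: [[[dx, dy, dz, twist], ...]]. A call has 1 to 5 rows; each row shifts and turns the commanded pose from where the row before left it, along the tool's axes as they then stand; what a row does not reach is not made up. A row lasts 1/8 s, in which the tool goes at most 62.5 mm and 10.7 degrees, less where a joint would pass 70% of its speed; a pose out of reach is approached as far as the arm can. A call is refused whole if a number of a shift passes 1 or a number of a turn 0.188, either way. A call with a gripper value outside its range is refused whole. OPENING is the closure, from 0 (fully open) to 1 (shut), set as the call begins (- or left out, the last holds). The fingers move at their own pace and stop on an object; the grip force is fixed at half the most. Time passes only in rows, so rows that do not move let the fingers close. It gives the time, the measured TCP pose, the force and the opening at its end, in the units of the state.
- r.sense(): the state, without advancing time (a new reading comes with each control period).
- r.get_image(name): name is "side" or "top"; returns a dict with "pixels" (480x640x3 uint8, red, green, blue), "fx", "fy", "cx", "cy" (pixels), "k1" (the pictures are not rectified: a ray, as slopes to the right and down, at radius r is drawn at 1 + k1 r^2 times it, then the intrinsics apply), "pose" (4x4, takes a point from camera to world coordinates). Camera axes: x right, y up, looking along -z (the intrinsics and any distortion apply to the point x, -y, -z); pixel columns grow to the right and rows downward; lengths in m; the calibration is good to about 2 mm. A picture is of the moment at which its call begins. There is no depth.
- r.hand_in(): hands the job in, once; it reports no verdict.
The state is a dict: "time": time; "q": joint angles; "joint_velocities": joint speeds; "joint_torque": joint torques, N m; "position": TCP position; "eef_rot": TCP orientation; "wrist_force": force on the tool from outside, world axes, zero at the start; "torque": the same for the moment, N m; "grip_width": opening from 0.0 (shut) to 1.0 (fully open).
Only numpy, scipy, OpenCV 4.12 (cv2) and the standard library are available. Lean on these libraries where they do the work, as an engineer would, in place of code of your own. Each camera call takes 0.05 s, during which the arm holds its last target.

TASK

Lift the grey hold-down bar up off its two studs and lay it flat on the bare black rubber mat beside the battery tray. Then draw the one cell with bare metal posts straight up out of its pocket, raise it so that all of it is higher than the other cells, tip it half-way over (about 45 degrees, whichever way is handy) so that its underside can be checked for seepage, and finish while still holding it there, raised and still. Do not drop the bar or the cell, and leave the other cells, the loose parts and the tools where they are.

Things in the scene. Friction and masses are not known exactly. Their poses are not given: they have to be found in the camera images.
- bar: Grey glass-fibre hold-down bar, 0.16 kg, level across the cell tops, underside 145 mm above the counter. Origin: centre of underside; y along its length, z up. Grip its beam: 20 mm wide (x), 210 mm long, 18 mm high, centred. A 6 mm thick, 26 mm wide tab at each end (290 mm overall) sits over a stud, no nut; a 16 mm straight lift frees it. All on the lids under it ends 1 mm or more below it.
- bar_end_a (a point): Point on the bar 140 mm from its middle towards its +y end, 3 mm above its underside. The slot in this tab is 12 mm (x) by 14 mm (y), 127.5 mm from the middle; the stud in it is 8 mm thick.
- bar_end_b (a point): The same at its -y end.
- cell: The cell to draw out, the only one with bare metal posts: 60 mm (own x) by 34 (own y) by 100 high, 0.4 kg, white casing, grey lid. Origin: centre of underside, z up. Lid: two 8 mm posts 11 mm high at x = +-21 mm, green cap 12 mm high between. In one of the tray's five pockets, the bar over its lid; the faces at x = +-30 mm are free to grip above the pocket, neighbours 10 mm away across y.
- cell_b: Bystander, leave alone. Another cell, same block, but with a black box-shaped terminal cover (15 x 26 x 11 mm) over each post. Origin: centre of its underside.
- cell_c: Bystander, leave alone. As cell_b.
- cell_d: Bystander, leave alone. As cell_b.
- cell_e: Bystander, leave alone. As cell_b.
- tray: Stainless slide tray, drawn out, latched, fixed. Origin: its inner floor, 32 mm above the counter, middle of the cell row; x into the rack, y along the row. Pockets at y = 0, +-44, +-88, 2 mm clear of a cell all round, walls 45 high. At y = +-127.5 posts 18 thick, studs up to z 129. Outer walls 45 high at x = -75 (bar handle 35 before it), y = +-145; monitor unit 62 high from x = 180.
- rack: Fixed rack bay, a ledge over the back of the tray. Origin: on the counter under the middle of the ledge's front edge, x away from the robot. Ledge 370 mm wide (y), 150 deep, top 203 mm above the counter, switchgear on it up to 250 mm from x = 40 mm. Front edge 155 to 185 mm behind the middle of the cell row. Runners on the counter reach y = +-160 mm.
- mat: Black rubber mat, fixed on the counter, bare, 320 mm (own x) by 120 mm (own y), 3 mm thick. Origin: centre of its underside. Lies left or right of the tray.
- dish: Shallow fixed grey parts dish, 200 x 130 x 22 mm, on the other side of the tray from the mat; holds the lugs and cap. Origin: centre of its underside.
- lug_a: Bystander, leave alone. Tinned copper cable lug 56 x 20 mm, 13 mm high, in the dish. Origin: near its middle, at its underside.
- lug_b: Bystander, leave alone. As lug_a.
- cap: Bystander, leave alone. Spare green cell cap, 28 mm across, 24 mm high, in the dish. Origin: centre of its underside.
- plug: Bystander, leave alone. Black bakelite connector plug, 98 mm long (own x), 42 mm wide, 30 mm high, on the counter. Origin: centre of its underside.
- ratchet: Bystander, leave alone. Ratchet with orange grip, 202 mm long (own x), 34 mm wide, 32 mm high, on the tray floor behind the cell row. Origin: near its middle, at its underside.
- wrench: Bystander, leave alone. Chromed double-ring post wrench, 174 mm long (own x), 30 mm wide, 10 mm high, on the counter. Origin: near its middle, at its underside.

How it is judged:
By the outcome, as a careful person would: the job done as asked, in the order asked, and still so for the second after the job is handed in, while the arm keeps its last pose, push and grip.
It also fails if it takes over 58 s, if anything falls off the work surface, if the arm or the gripper's body presses on something with over 40 N, if the wrist force passes 120 N, or if a joint passes its speed limit or range.

## Working session

There is one attempt and no reset: what is moved stays moved. The work goes in short steps, Python scripts to look and compute and a shell command to move; the robot and the scene stay as the last step left them, time stands still between calls to the robot, and variables do not carry over. Pictures are saved under pics/ and viewed, and the job is handed in when it is done.

```bash
mkdir -p pics; ls; python3 - <<'E'
from bench import r
import cv2,numpy as np
s=r.sense()
print(s, r.grip_point_offset)
for n in("side","top"):
    im=r.get_image(n)
    cv2.imwrite(f"pics/{n}0.png",im["pixels"][:,:,::-1])
    print(n,{k:(np.round(v,4).tolist() if k=="pose" else v) for k,v in im.items() if k!="pixels"})
E
```

```text
pics
{'time': 0.0, 'q': array([-1.26860677,  0.43524399,  0.02500806,  1.57411004, -0.01161019,
        1.13396699, -0.07508593]), 'joint_velocities': array([ 0.00080136, -0.00087586,  0.00026705, -0.00085351,  0.00041669,
        0.00043282,  0.00129574]), 'joint_torque': array([ 5.09475376e-04, -6.67841434e+01,  9.85242650e-01, -3.14464688e+01,
       -6.03937916e-02,  4.27354651e-02,  1.71571951e-04]), 'position': array([0.24600895, 0.57399409, 0.22592731]), 'eef_rot': array([ 0.141615  ,  0.69272671, -0.14272792,  0.69260641]), 'wrist_force': array([ 0.83694043, -0.32330899, -0.77205471]), 'torque': array([-0.00300001,  0.00196975, -0.02490767]), 'grip_width': 0.9969652266368786} -0.0188
side {'fx': 442.1429421335402, 'fy': 442.1429421335402, 'cx': 324.8619956380399, 'cy': 236.68124806980805, 'k1': -0.06994514638891779, 'pose': [[-0.9903, -0.0898, 0.1061, 0.6899], [0.139, -0.6407, 0.7551, 0.7435], [0.0002, 0.7625, 0.647, 0.7232], [0.0, 0.0, 0.0, 1.0]]}
top {'fx': 602.0448370692608, 'fy': 602.0448370692608, 'cx': 326.07823485442566, 'cy': 233.65837688078616, 'k1': -0.08815242826538325, 'pose': [[-0.0097, 0.9845, -0.1752, 0.3585], [-0.9999, -0.0085, 0.0076, 0.0084], [0.006, 0.1752, 0.9845, 1.5682], [0.0, 0.0, 0.0, 1.0]]}
```

View pics/side0.png

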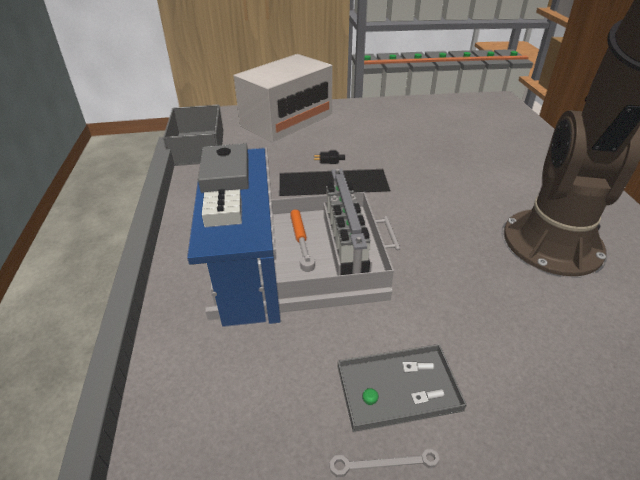

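View pics/top0.png

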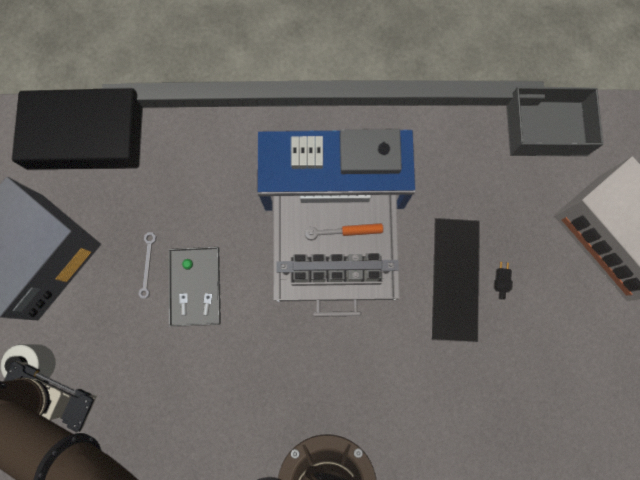

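The top view shows the bar at about (337,266), spanning columns 277–397. The tray is centred near column 337, the mat on the right at (456,280), the dish on the left at (195,287), the ratchet at (345,231), the wrench at (147,265) and the plug at (503,280). The side view shows the bar from (337,175) to (358,262). I'll zoom in on both.

```bash
cat > h.py <<'E'
from bench import r
import cv2,numpy as np
from scipy.spatial.transform import Rotation as R
def ray(im,px):
    K=np.array([[im["fx"],0,im["cx"]],[0,im["fy"],im["cy"]],[0,0,1]])
    p=cv2.undistortPoints(np.array([[px]],float),K,np.array([im["k1"],0,0,0,0.]))[0,0]
    T=np.array(im["pose"]); d=T[:3,:3]@np.array([p[0],-p[1],-1]); return T[:3,3],d/np.linalg.norm(d)
def plane(im,px,z):
    o,d=ray(im,px); return o+d*(z-o[2])/d[2]
def tri(im1,p1,im2,p2):
    o1,d1=ray(im1,p1);o2,d2=ray(im2,p2)
    t=np.linalg.lstsq(np.c_[d1,-d2],o2-o1,rcond=None)[0]
    a=o1+d1*t[0];b=o2+d2*t[1]; return (a+b)/2,np.linalg.norm(a-b)
def proj(im,P):
    T=np.array(im["pose"]);c=T[:3,:3].T@(np.asarray(P)-T[:3,3]);x,y=c[0]/-c[2],-c[1]/-c[2];k=1+im["k1"]*(x*x+y*y)
    return np.array([im["fx"]*x*k+im["cx"],im["fy"]*y*k+im["cy"]])
def crop(im,x0,y0,w,h,s,f):
    c=im["pixels"][y0:y0+h,x0:x0+w,::-1]
    cv2.imwrite(f,cv2.resize(c,None,fx=s,fy=s,interpolation=cv2.INTER_CUBIC))
E
python3 - <<'E'
from h import *
t=r.get_image("top");s=r.get_image("side")
crop(t,260,225,150,100,5,"pics/t1.png")
crop(s,300,160,110,120,5,"pics/s1.png")
E
```

```text
(no output)
```

View pics/t1.png

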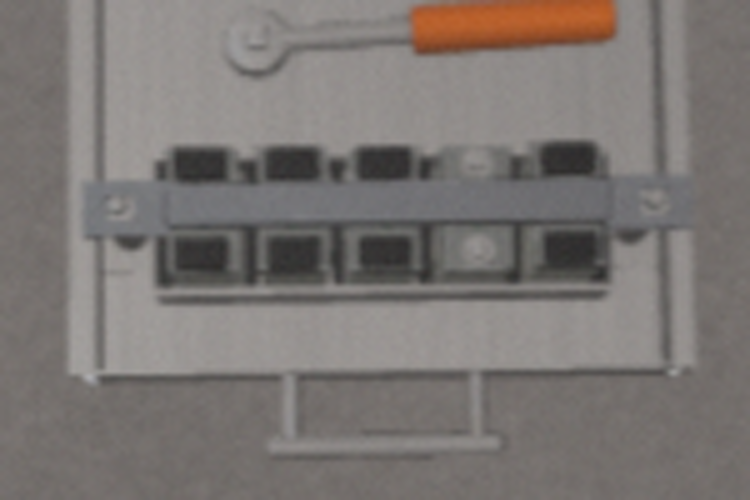

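View pics/s1.png

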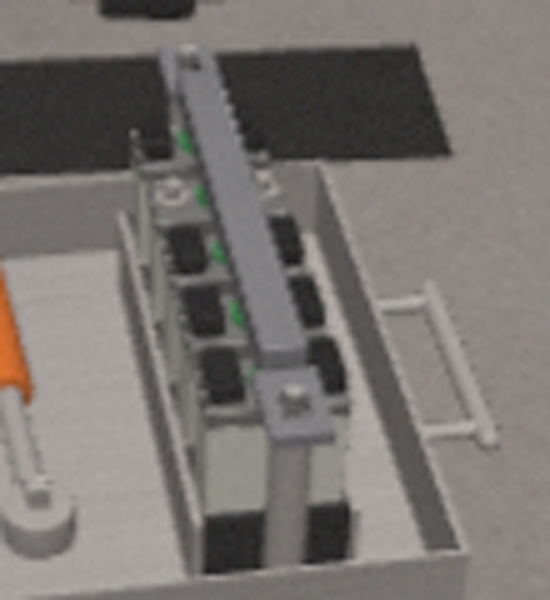

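The bare-post cell is the fourth from the left: crop (478,165) and (478,250), which are about (355.6,258) and (355.6,275) in the top view. Next I'll triangulate the studs, posts and bar.

```bash
python3 - <<'E'
from h import *
t=r.get_image("top");s=r.get_image("side")
T=lambda u,v:((u+.5)/5-.5+260,(v+.5)/5-.5+225)
S=lambda u,v:((u+.5)/5-.5+300,(v+.5)/5-.5+160)
for n,a,b in [("studL",(119,205),(294,393)),("studR",(654,200),(191,59)),("postF",(478,249),(265,182)),("postB",(478,162),(172,190)),
  ("beamLtopnear? robot side",(167,224),(303,350)),("beamL back",(167,189),(258,349)),("tabL front",(85,237),(330,432)),("tabL back",(84,182),(270,440)),("tabRback",(693,177),(160,50))]:
    p,e=tri(t,T(*a),s,S(*b)); print(n,p.round(4),round(e,4))
for n,a,z in [("tabLf",(85,237),.151),("tabLb",(84,182),.151),("tabRf",(693,230),.151),("tabRb",(693,177),.151),("beamLf",(167,224),.163),("beamLb",(167,189),.163),("beamRf",(607,221),.163),("beamRb",(607,180),.163),("postF",(478,249),.143),("postB",(478,162),.143)]:
    print(n,plane(t,T(*a),z).round(4))
# mat
g=t["pixels"].astype(int).sum(2)
m=(g<150).astype(np.uint8); m[:, :425]=0;m[:,485:]=0;m[:210]=0;m[350:]=0
c=max(cv2.findContours(m,0,1)[0],key=cv2.contourArea)
q=cv2.boxPoints(cv2.minAreaRect(c)); print(q)
for p in q: print(plane(t,p,.003).round(4))
for n,p in [("traycornerL",(278,300)),("traycornerR",(394.5,299))]: print(n,plane(t,p,.077).round(4))
print("plug",[plane(t,p,.03).round(3) for p in [(495,262),(512,298)]])
print("rack ledge front",[plane(t,p,.203).round(3) for p in [(259,191),(413,192)]])
print("matR in side",)
E
```

```text
studL [0.5332 0.0988 0.1592] 0.0008
studR [ 0.5332 -0.1537  0.1566] 0.0015
postF [ 0.5124 -0.0709  0.1403] 0.002
postB [ 0.5548 -0.0718  0.1392] 0.001
beamLtopnear? robot side [0.5244 0.0759 0.1612] 0.0005
beamL back [0.5417 0.0755 0.1631] 0.0025
tabL front [0.5204 0.115  0.151 ] 0.0018
tabL back [0.5455 0.1159 0.151 ] 0.0004
tabRback [ 0.545  -0.1734  0.1506] 0.0011
tabLf [0.5195 0.1153 0.151 ]
tabLb [0.5457 0.1159 0.151 ]
tabRf [ 0.5202 -0.1728  0.151 ]
tabRb [ 0.5455 -0.1735  0.151 ]
beamLf [0.524  0.0759 0.163 ]
beamLb [0.5405 0.0759 0.163 ]
beamRf [ 0.5235 -0.1308  0.163 ]
beamRb [ 0.5429 -0.1313  0.163 ]
postF [ 0.513 -0.071  0.143]
postB [ 0.5548 -0.0717  0.143 ]
[[431.96896 339.07602]
 [435.4365  218.86833]
 [479.88028 220.15036]
 [476.41275 340.35803]]
[ 0.3586 -0.274   0.003 ]
[ 0.6744 -0.2954  0.003 ]
[ 0.67  -0.415  0.003]
[ 0.3534 -0.3897  0.003 ]
traycornerL [0.4583 0.1172 0.077 ]
traycornerR [ 0.458 -0.171  0.077]
plug [array([ 0.554, -0.441,  0.03 ]), array([ 0.46 , -0.481,  0.03 ])]
rack ledge front [array([0.704, 0.153, 0.203]), array([ 0.699, -0.207,  0.203])]
matR in side
```

Everything checks against the text:
- **Bar:** centre (0.533, -0.029), yaw about 0, beam top at 0.162.
- **Cell:** centre (0.534, -0.071).
- **Mat:** centre (0.514, -0.344), yaw about -3.9°.

Next is the tool frame.

```bash
cat >> h.py <<'E'
def st(goal=None,yaw_jaw=None):
    s=r.sense();M=R.from_quat(s["eef_rot"]).as_matrix()
    print("t",round(s["time"],2),"p",s["position"].round(4),"F",s["wrist_force"].round(1),"w",round(float(s["grip_width"]),3),"q",s["q"].round(2).tolist())
    print("x",M[:,0].round(3),"y",M[:,1].round(3),"z",M[:,2].round(3))
    if goal is not None: print("shift units",(M.T@(np.array(goal)-s["position"])/0.05).round(2))
    if yaw_jaw is not None:
        best=[]
        for k in(0,np.pi):
            d=np.array([np.cos(yaw_jaw+k),np.sin(yaw_jaw+k),0]); best.append(round(float(np.arctan2(d@M[:,2],d@M[:,1])),3))
        print("twist options",best)
E
python3 -c "
from h import *
st([.533,-.029,.30],0.0)"
```

```text
t 0.3 p [0.2461 0.5743 0.2265] F [ 0.1 -0.9 -0.2] w 1.003 q [-1.27, 0.43, 0.02, 1.57, -0.01, 1.13, -0.08]
x [-0. -0. -1.] y [ 0.394  0.919 -0.   ] z [ 0.919 -0.394  0.   ]
shift units [-1.47 -8.83 10.03]
twist options [1.166, -1.976]
```

```bash
python3 -m crank '[[[-0.4,0,0,0.18],[-0.4,0,0,0.18],[-0.4,0,0,0.18],[-0.2,0,0,0.18],[-0.1,0,0,0.18]]]' 0.6
python3 -m crank '[[[0,0,0,0.13],[0,0,0,0.136],[0,0.5,1,0],[0,0.5,1,0],[0,0.5,1,0]]]'
python3 -m crank '[[[0,0.5,1,0],[0,0.5,1,0],[0,0.5,1,0],[0,0.5,1,0],[0,0.5,1,0]]]'
python3 -c "
from h import *
st([.533,-.029,.23],0.0)"
```

```text
time: 0.92
position: [0.2462, 0.5747, 0.3025]
eef_rot: [0.431, 0.561, -0.431, 0.561]
wrist_force: [-0.7, 0.5, -0.9]
grip_width: 0.505
time: 1.55
position: [0.3217, 0.4229, 0.3017]
eef_rot: [0.5, 0.5, -0.5, 0.5]
wrist_force: [-0.3, 0.3, 0.3]
grip_width: 0.403
time: 2.17
position: [0.4467, 0.1728, 0.302]
eef_rot: [0.5, 0.5, -0.5, 0.5]
wrist_force: [1.1, -0.5, -0.4]
grip_width: 0.401
t 2.17 p [0.4467 0.1728 0.302 ] F [ 1.1 -0.5 -0.4] w 0.401 q [-0.93, 0.13, 0.51, 1.83, -0.07, 1.2, -0.39]
x [ 0.     0.001 -1.   ] y [1. 0. 0.] z [ 0.    -1.    -0.001]
shift units [1.44 1.73 4.04]
twist options [0.0, -3.141]
```

```bash
python3 -m crank '[[[0.2,0.4,1,0],[0.3,0.4,1,0],[0.4,0.4,1,0],[0.5,0.4,1,0],[0.04,0.13,0.04,0]]]' 0.55
python3 - <<'E'
from h import *
st([.533,-.029,.1475],0.0)
t=r.get_image("top");s=r.get_image("side")
crop(t,260,205,150,120,5,"pics/t2.png")
crop(s,280,130,150,120,5,"pics/s2.png")
E
```

```text
time: 2.8
position: [0.5321, -0.0323, 0.2285]
eef_rot: [-0.501, -0.498, 0.503, -0.498]
wrist_force: [-1.2, 0.6, -0.1]
grip_width: 0.451
t 2.8 p [ 0.5321 -0.0323  0.2285] F [-1.2  0.6 -0.1] w 0.451 q [-0.54, 0.31, 0.65, 1.83, -0.21, 1.07, 0.18]
x [-0.002 -0.002 -1.   ] y [ 1.    -0.007 -0.002] z [-0.007 -1.     0.002]
shift units [ 1.62  0.02 -0.07]
twist options [-0.007, 3.134]
```

View pics/s2.png

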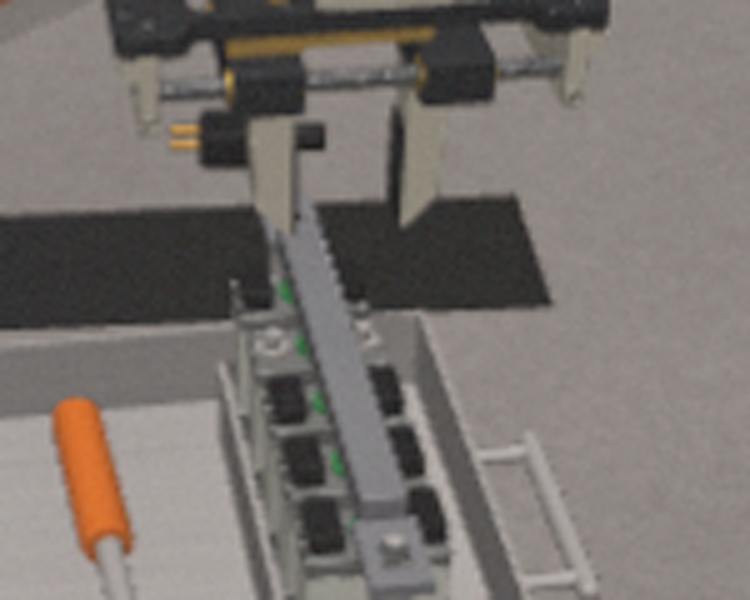

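The side view shows the open jaws straddling the beam line, with tips at crop (280,230) and (408,225), clear above it. I'll descend.

```bash
python3 -m crank '[[[0.6,0.02,-0.07,0],[0.5,0,0,0],[0.3,0,0,0],[0.15,0,0,0],[0.04,0,0,0]]]'
python3 - <<'E'
from h import *
st([.533,-.029,.148],0.0)
s=r.get_image("side");t=r.get_image("top")
crop(s,280,130,150,120,5,"pics/s3.png")
E
```

```text
time: 3.52
position: [0.5338, -0.0236, 0.1505]
eef_rot: [0.5, 0.5, -0.5, 0.5]
wrist_force: [0.3, 0.5, -1.0]
grip_width: 0.452
t 3.52 p [ 0.5338 -0.0236  0.1505] F [ 0.3  0.5 -1. ] w 0.452 q [-0.5, 0.41, 0.6, 1.93, -0.29, 0.9, 0.24]
x [ 0.  0. -1.] y [1. 0. 0.] z [ 0. -1. -0.]
shift units [ 0.05 -0.02  0.11]
twist options [0.0, -3.141]
```

View pics/s3.png

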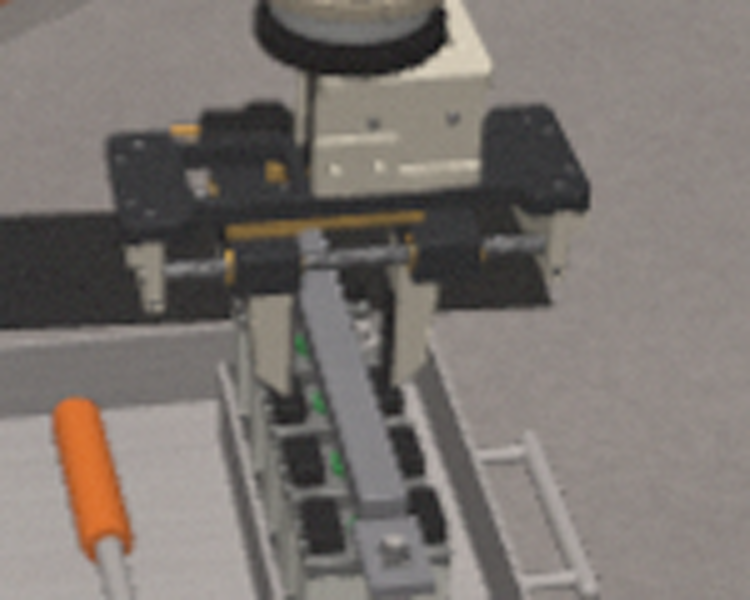

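The jaws straddle the beam at crop x 290–390, with tips just above the covers. I'll trim the position and close.

```bash
python3 -m crank '[[[0.05,0,0.11,0],[0,0,0,0]]]'
python3 -m crank '[[[0,0,0,0],[0,0,0,0],[0,0,0,0],[0,0,0,0],[0,0,0,0]]]' 1
python3 -c "
from h import *
st([.533,-.029,.148],0.0)"
```

```text
time: 3.88
position: [0.5337, -0.0303, 0.148]
eef_rot: [0.5, 0.5, -0.5, 0.5]
wrist_force: [-0.5, 0.3, -0.1]
grip_width: 0.453
time: 4.5
position: [0.5336, -0.0295, 0.1477]
eef_rot: [0.5, 0.5, -0.5, 0.5]
wrist_force: [-0.3, 0.5, 1.0]
grip_width: 0.215
t 4.5 p [ 0.5336 -0.0295  0.1477] F [-0.3  0.5  1. ] w 0.215 q [-0.49, 0.41, 0.6, 1.93, -0.29, 0.89, 0.26]
x [-0.  0. -1.] y [ 1.  0. -0.] z [ 0. -1. -0.]
shift units [-0.01 -0.01 -0.01]
twist options [0.0, -3.142]
```

```bash
python3 -m crank '[[[-0.1,0,0,0],[-0.15,0,0,0],[-0.15,0,0,0],[-0.2,0,0,0],[-0.2,0,0,0]]]'
python3 -m crank '[[[-0.3,0,0,0],[-0.4,0,0,0],[-0.4,0,0,0],[-0.2,0,0,0],[-0.1,0,0,0]]]'
python3 - <<'E'
from h import *
st()
s=r.get_image("side");t=r.get_image("top")
crop(s,250,110,200,160,4,"pics/s4.png")
crop(t,240,205,200,120,4,"pics/t4.png")
E
```

```text
time: 5.12
position: [0.5337, -0.0295, 0.1886]
eef_rot: [0.5, 0.5, -0.5, 0.5]
wrist_force: [-0.7, -0.3, -1.6]
grip_width: 0.215
time: 5.75
position: [0.5337, -0.0295, 0.2583]
eef_rot: [0.5, 0.5, -0.5, 0.5]
wrist_force: [-0.9, -0.4, -2.2]
grip_width: 0.214
t 5.75 p [ 0.5337 -0.0295  0.2583] F [-0.9 -0.4 -2.2] w 0.214 q [-0.55, 0.29, 0.65, 1.79, -0.19, 1.13, 0.17]
x [ 0.001  0.    -1.   ] y [1.    0.    0.001] z [ 0. -1. -0.]
```

View pics/s4.png

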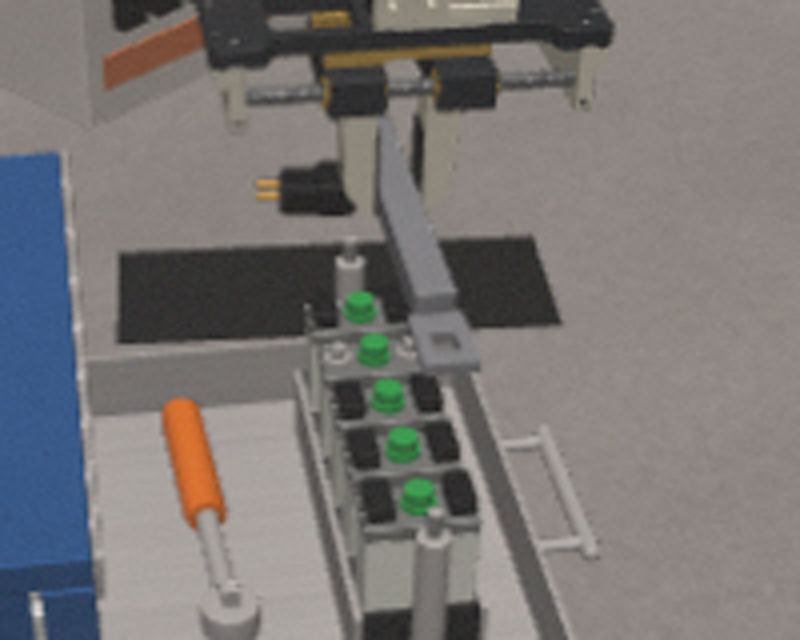

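View pics/t4.png

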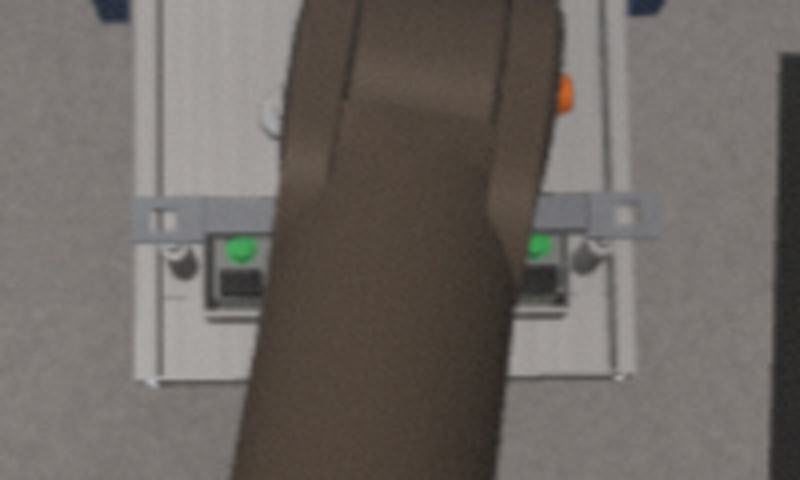

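The side view shows the bar clear of both studs and level, its near slot at crop (445,342). The cell with silver posts is at (337,352) and (405,348). I'll carry the bar toward the mat.

```bash
python3 -m crank '[[[0,0,0.5,0],[0,-0.08,0.9,0],[0,-0.08,0.9,0],[0,-0.08,0.9,0],[0,-0.08,0.9,0]]]'
python3 -m crank '[[[0,-0.08,0.9,0],[0,0,0.8,0],[0,0,0.4,0],[0,0,0.08,0],[0,0,0,0.15]]]'
python3 -m crank '[[[0,0,0,0.18],[0,0,0,0.18],[0,0,0,0.18],[0,0,0,0.18],[0,0,0,0.18]]]'
python3 -m crank '[[[0,0,0,0.18],[0,0,0,0.18],[0,0,0,0.15],[0,0,0,0.079],[0,0,0,0]]]'
python3 - <<'E'
from h import *
st([.514,-.3435,.03],np.radians(-93.9))
s=r.get_image("side");t=r.get_image("top")
crop(s,240,60,200,160,4,"pics/s5.png")
crop(t,380,180,200,150,4,"pics/t5.png")
E
```

```text
time: 6.48
position: [0.5171, -0.2356, 0.257]
eef_rot: [0.5, 0.5, -0.5, 0.5]
wrist_force: [1.1, -0.3, -0.9]
grip_width: 0.216
time: 7.1
position: [0.5134, -0.3429, 0.257]
eef_rot: [0.537, 0.461, -0.537, 0.46]
wrist_force: [0.5, 0.5, -1.5]
grip_width: 0.213
time: 7.72
position: [0.514, -0.3417, 0.2572]
eef_rot: [0.684, 0.181, -0.684, 0.18]
wrist_force: [0.4, 0.4, -1.0]
grip_width: 0.217
time: 8.35
position: [0.514, -0.342, 0.257]
eef_rot: [-0.706, 0.023, 0.707, 0.024]
wrist_force: [0.0, -0.3, -1.9]
grip_width: 0.215
t 8.35 p [ 0.514 -0.342  0.257] F [ 0.  -0.3 -1.9] w 0.215 q [-0.19, 0.6, 1.15, 1.6, -0.57, 1.31, -0.59]
x [-0.001  0.001 -1.   ] y [-0.066 -0.998 -0.001] z [-0.998  0.066  0.001]
shift units [ 4.54  0.03 -0.01]
twist options [0.002, -3.14]
```

View pics/s5.png

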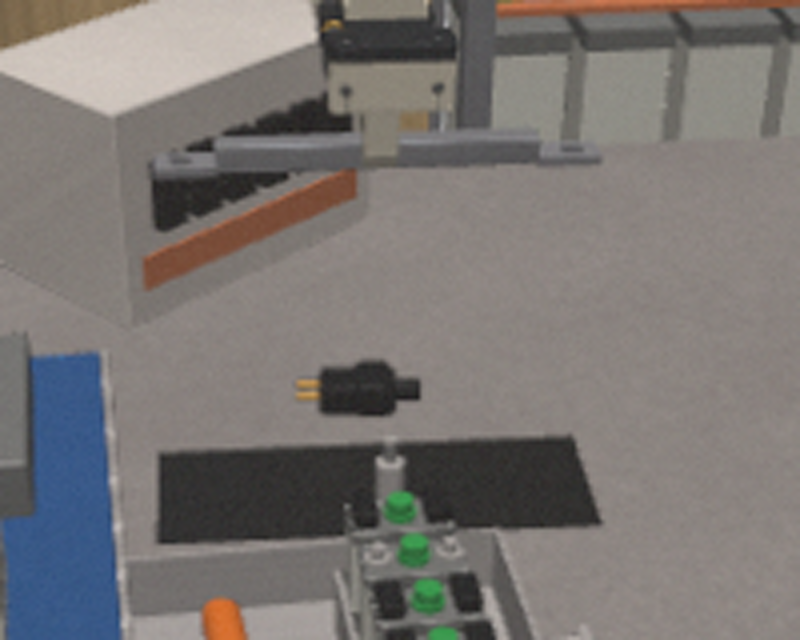

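View pics/t5.png

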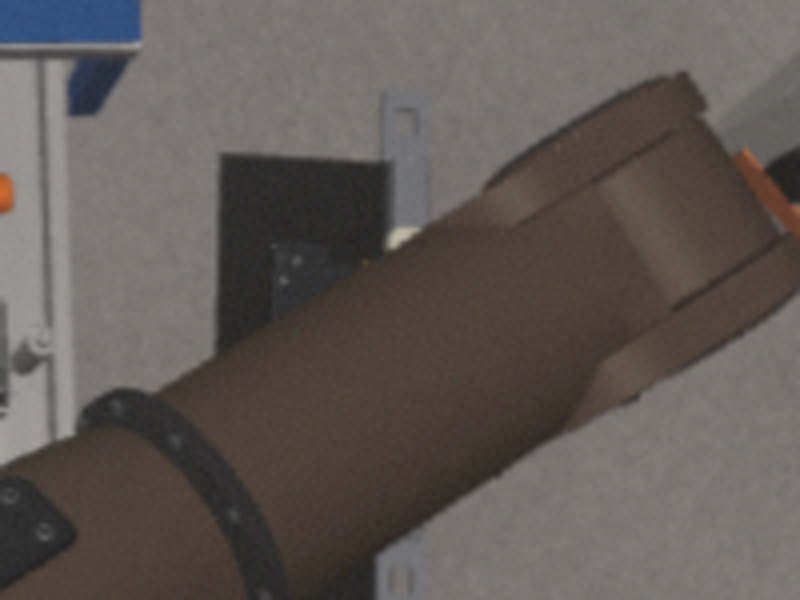

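The bar is level and lies parallel to the mat, above it: side crop shows the bar at y about 155 from x 150 to 600, against the mat at 160–600. I'll lower it.

```bash
python3 -m crank '[[[0.4,0.03,0,0],[0.7,0,0,0],[0.8,0,0,0],[0.8,0,0,0],[0.8,0,0,0]]]'
python3 -m crank '[[[0.6,0,0,0],[0.4,0,0,0],[0.2,0,0,0],[0.05,0,0,0],[0,0,0,0]]]'
python3 - <<'E'
from h import *
st([.514,-.3435,.0065],np.radians(-93.9))
s=r.get_image("side");t=r.get_image("top")
crop(s,240,60,200,160,4,"pics/s6.png")
E
```

```text
time: 9.07
position: [0.5129, -0.3445, 0.0802]
eef_rot: [-0.706, 0.024, 0.707, 0.024]
wrist_force: [0.5, -0.5, -1.3]
grip_width: 0.215
time: 9.7
position: [0.5139, -0.3454, 0.0209]
eef_rot: [0.707, -0.024, -0.706, -0.024]
wrist_force: [-0.7, 0.5, -1.0]
grip_width: 0.215
t 9.7 p [ 0.5139 -0.3454  0.0209] F [-0.7  0.5 -1. ] w 0.215 q [-0.05, 0.84, 0.91, 1.83, -0.84, 0.91, -0.39]
x [ 0.001 -0.001 -1.   ] y [-0.068 -0.998  0.001] z [-0.998  0.068 -0.001]
shift units [ 0.29 -0.04  0.  ]
twist options [-0.0, 3.141]
```

View pics/s6.png

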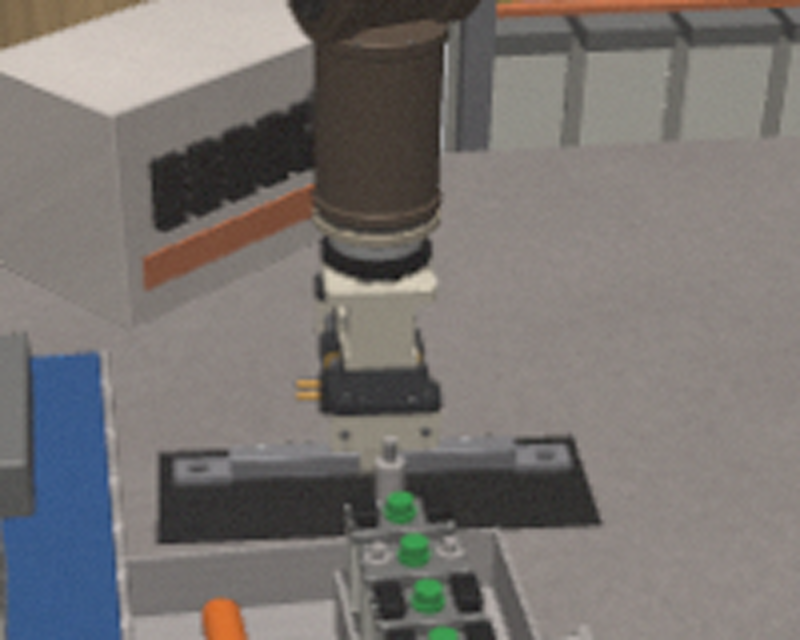

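The bar hangs 15 mm above the mat, centred between the mat's ends (bar 175–570, mat 160–590). I'll set it down and then release.

```bash
python3 -m crank '[[[0.15,-0.04,0,0],[0.08,0,0,0],[0.04,0,0,0],[0.02,0,0,0],[0,0,0,0]]]'
python3 -c "
from h import *
st([.514,-.3435,.006],np.radians(-93.9))"
```

```text
time: 10.42
position: [0.5136, -0.3431, 0.0058]
eef_rot: [0.707, -0.024, -0.707, -0.024]
wrist_force: [-0.1, -0.7, -0.0]
grip_width: 0.215
t 10.43 p [ 0.5136 -0.3431  0.0058] F [-0.1 -0.7 -0. ] w 0.215 q [-0.05, 0.86, 0.89, 1.84, -0.86, 0.88, -0.38]
x [ 0. -0. -1.] y [-0.068 -0.998  0.   ] z [-0.998  0.068 -0.   ]
shift units [-0.    0.01 -0.01]
twist options [-0.0, 3.141]
```

```bash
python3 -m crank '[[[0.01,0,0,0],[0,0,0,0]]]'
python3 -m crank '[[[0,0,0,0],[0,0,0,0],[0,0,0,0]]]' 0.6
python3 -m crank '[[[-0.1,0,0,0],[-0.3,0,0,0],[-0.6,0,0,0],[-0.9,0,0,0],[-0.9,0,0,0]]]'
python3 -m crank '[[[-0.9,0,0,0],[-0.9,0,0,0],[-0.6,0,0,0],[0,0,0,0]]]'
python3 - <<'E'
from h import *
st()
s=r.get_image("side");t=r.get_image("top")
crop(s,240,60,200,160,4,"pics/s7.png")
crop(t,380,180,200,150,4,"pics/t7.png")
E
```

```text
time: 10.68
position: [0.5136, -0.3432, 0.0058]
eef_rot: [0.707, -0.024, -0.707, -0.024]
wrist_force: [-1.2, 1.9, 5.7]
grip_width: 0.218
time: 11.05
position: [0.5137, -0.3431, 0.0052]
eef_rot: [-0.707, 0.024, 0.707, 0.024]
wrist_force: [-0.6, -0.5, 0.2]
grip_width: 0.395
time: 11.68
position: [0.5133, -0.3432, 0.1476]
eef_rot: [0.707, -0.024, -0.707, -0.024]
wrist_force: [0.7, 0.3, -0.9]
grip_width: 0.4
time: 12.18
position: [0.5139, -0.3444, 0.2686]
eef_rot: [0.708, -0.025, -0.705, -0.024]
wrist_force: [0.1, 0.5, -0.3]
grip_width: 0.399
t 12.18 p [ 0.5139 -0.3444  0.2686] F [ 0.1  0.5 -0.3] w 0.399 q [-0.19, 0.59, 1.15, 1.59, -0.56, 1.32, -0.6]
x [ 0.004 -0.003 -1.   ] y [-0.069 -0.998  0.002] z [-0.998  0.069 -0.004]
```

View pics/s7.png

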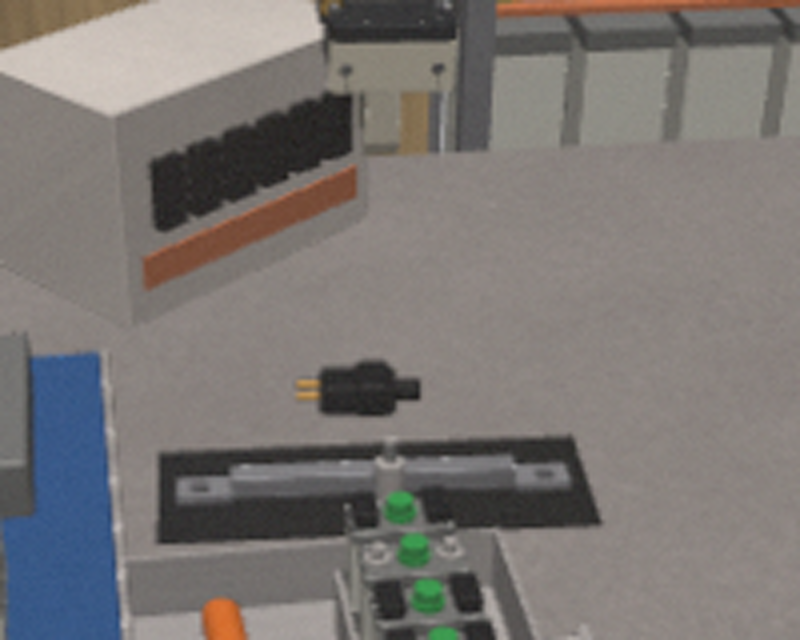

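View pics/t7.png

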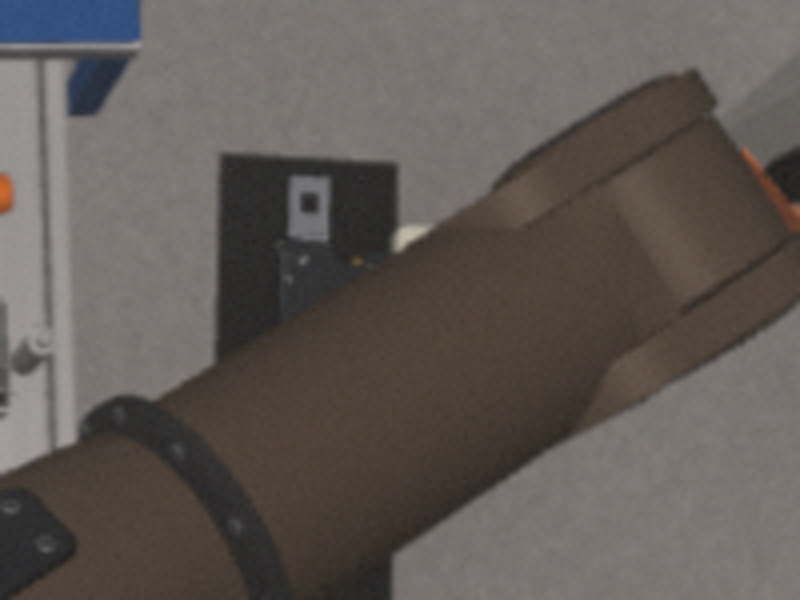

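The bar lies flat on the mat: side crop shows it from x 178 to 570, inside the mat's 160–600, and the top view agrees at (308,208). 

The rows give no direct tilt. Before taking the cell I'll test in free space what the tool does at the edge of reach.

```bash
python3 -m crank '[[[-1,0,0,0],[-1,0,0,0],[-1,0,0,0],[-1,0,0,0],[-1,0,0,0]]]'
python3 -m crank '[[[-1,0,0,0],[-1,0,0,0],[-1,0,0,0],[-1,0,0,0],[-1,0,0,0]]]' 
python3 -c "
from h import *
st()"
```

```text
time: 12.9
position: [0.5135, -0.3425, 0.5158]
eef_rot: [-0.706, 0.024, 0.707, 0.025]
wrist_force: [0.9, -0.3, 1.0]
grip_width: 0.4
time: 13.52
position: [0.497, -0.3363, 0.6092]
eef_rot: [0.714, -0.025, -0.699, -0.02]
wrist_force: [-0.5, 0.0, 0.7]
grip_width: 0.398
t 13.53 p [ 0.497  -0.3363  0.6092] F [-0.5  0.   0.7] w 0.398 q [0.36, 0.38, 0.3, 0.75, -0.13, 2.0, -1.05]
x [ 0.021 -0.008 -1.   ] y [-0.063 -0.998  0.007] z [-0.998  0.063 -0.021]
```

```bash
python3 -m crank '[[[-0.5,0.4,-0.7,0],[-0.5,0.4,-0.7,0],[-0.5,0.4,-0.7,0],[-0.5,0.4,-0.7,0],[-0.5,0.4,-0.7,0]]]'
python3 -c "
from h import *
st()"
```

```text
time: 14.15
position: [0.6, -0.4048, 0.6253]
eef_rot: [0.761, -0.057, -0.647, 0.011]
wrist_force: [0.1, 0.5, 0.2]
grip_width: 0.402
t 14.15 p [ 0.6    -0.4048  0.6253] F [0.1 0.5 0.2] w 0.402 q [0.43, 0.58, 0.35, 0.39, -0.24, 2.0, -1.05]
x [ 0.157 -0.102 -0.982] y [-0.073 -0.993  0.091] z [-0.985  0.057 -0.163]
```

Pushing past the reach limit tilts the tool; it's now about 11° outward. I'll push once more, then back off to see whether the tilt stays.

```bash
python3 -m crank '[[[-0.7,0,-0.7,0],[-0.7,0,-0.7,0],[-0.7,0,-0.7,0],[-0.7,0,-0.7,0],[-0.7,0,-0.7,0]]]'
python3 -c "
from h import *
st()"
python3 -m crank '[[[0.5,0,0.5,0],[0.5,0,0.5,0],[0,0,0.5,0]]]'
python3 -c "
from h import *
st()"
```

```text
time: 14.78
position: [0.6554, -0.3449, 0.6972]
eef_rot: [0.806, -0.086, -0.584, 0.041]
wrist_force: [-0.8, -0.2, 0.2]
grip_width: 0.397
t 14.78 p [ 0.6554 -0.3449  0.6972] F [-0.8 -0.2  0.2] w 0.397 q [0.31, 0.59, 0.55, 0.21, -0.4, 2.0, -1.15]
x [ 0.302 -0.186 -0.935] y [-0.091 -0.982  0.166] z [-0.949  0.034 -0.313]
time: 15.15
position: [0.6062, -0.3492, 0.6353]
eef_rot: [0.805, -0.085, -0.586, 0.04]
wrist_force: [0.4, 1.4, 0.3]
grip_width: 0.398
t 15.15 p [ 0.6062 -0.3492  0.6353] F [0.4 1.4 0.3] w 0.398 q [0.08, 0.35, 0.64, 0.84, -0.24, 1.65, -1.05]
x [ 0.298 -0.184 -0.937] y [-0.09  -0.982  0.164] z [-0.95   0.036 -0.31 ]
```

The tilt stays once made, at about 20°. So pushing against the reach limit can provide the 45°, but I have to take this 20° off before gripping the cell. I'll fit the arm kinematics from the logged readings to plan that.

```bash
cat > kin.py <<'E'
import numpy as np, itertools
from scipy.spatial.transform import Rotation as R
from scipy.optimize import least_squares
D=[ # q, p, x, y
([-1.26860677,.43524399,.02500806,1.57411004,-.01161019,1.13396699,-.07508593],[.24600895,.57399409,.22592731],None,[0.141615,0.69272671,-0.14272792,0.69260641]),
([-.93,.13,.51,1.83,-.07,1.2,-.39],[.4467,.1728,.302],0,[.5,.5,-.5,.5]),
([-.49,.41,.6,1.93,-.29,.89,.26],[.5336,-.0295,.1477],0,[.5,.5,-.5,.5]),
([-.55,.29,.65,1.79,-.19,1.13,.17],[.5337,-.0295,.2583],0,[.5,.5,-.5,.5]),
([-.05,.86,.89,1.84,-.86,.88,-.38],[.5136,-.3431,.0058],0,[.707,-.024,-.707,-.024]),
([-.19,.6,1.15,1.6,-.57,1.31,-.59],[.514,-.342,.257],0,[-.706,.023,.707,.024]),
([.36,.38,.3,.75,-.13,2.0,-1.05],[.497,-.3363,.6092],0,[.714,-.025,-.699,-.02]),
([.43,.58,.35,.39,-.24,2.0,-1.05],[.6,-.4048,.6253],0,[.761,-.057,-.647,.011]),
([.31,.59,.55,.21,-.4,2.0,-1.15],[.6554,-.3449,.6972],0,[.806,-.086,-.584,.041]),
([.08,.35,.64,.84,-.24,1.65,-1.05],[.6062,-.3492,.6353],0,[.805,-.085,-.586,.04]),
]
def chain(q,s,c):
    M=R.from_euler('z',c);out=[M]
    for i,a in enumerate(q):
        M=M*R.from_euler('zyzyzyz'[i],s[i]*a); out.append(M)
    return out
if __name__=="__main__":
    best=[]
    for s3 in itertools.product([1,-1],repeat=4):
        for e in itertools.product([1,-1],repeat=2):
            s=[s3[0],1,s3[1],e[0],s3[2],e[1],s3[3]]
            f=lambda v:np.concatenate([ (R.from_quat(d[3]).inv()*chain(d[0],s,v[0])[-1]*R.from_rotvec(v[1:])).as_rotvec() for d in D])
            for c0 in (0,np.pi):
              C=chain(D[0][0],s,c0)[-1]; t0=(C.inv()*R.from_quat(D[0][3])).as_rotvec()
              o=least_squares(f,np.r_[c0,t0]); best.append((o.cost,s,o.x))
    best.sort(key=lambda b:b[0])
    for b in best[:4]: print(b)
    c,s,v=best[0]
    A=[];y=[]
    for d in D:
        ch=chain(d[0],s,v[0]); A.append(np.hstack([np.eye(3)]+[ch[i].as_matrix() for i in(2,4,7)]));y.append(d[1])
    A=np.vstack(A);y=np.concatenate(y)
    l,res,rk,_=np.linalg.lstsq(A,y,rcond=1e-3); print(l.reshape(-1,3).round(4),rk,np.abs(A@l-y).max())
    np.savez("kin.npz",s=s,v=v,l=l)
E
python3 kin.py
```

```text
(np.float64(0.00019176942348991862), [-1, 1, -1, 1, -1, 1, -1], array([ 6.27938939,  1.20800994, -1.21126811,  1.20756588]))
(np.float64(0.00019176942348994), [-1, 1, -1, 1, -1, 1, -1], array([-0.0037959 ,  1.20800996, -1.2112681 ,  1.2075659 ]))
(np.float64(1.2965844823370913), [-1, 1, -1, -1, 1, -1, -1], array([2.67071645, 1.57175178, 1.82295684, 2.37100206]))
(np.float64(1.2965844843127177), [-1, 1, -1, -1, 1, -1, -1], array([ 2.67124035, -1.35106442, -1.56754438, -2.03771429]))
[[ 8.000e-04 -1.200e-03  2.716e-01]
 [-1.900e-03 -3.370e-02  5.621e-01]
 [ 2.000e-04 -1.280e-02  4.264e-01]
 [-3.100e-03 -3.700e-03  3.733e-01]] 12 0.004215057474436568
```

The fit is good: maximum error 4 mm, links 0.562, 0.426 and 0.373 m. Next I'll replay the limit pushes with a bounded least-squares solver to see which weighting matches, then search for pushes that undo the tilt.

```bash
cat > sim.py <<'E'
import numpy as np
from kin import *
K=np.load("kin.npz");S=K["s"];V=K["v"];L=K["l"].reshape(-1,3);TR=R.from_rotvec(V[1:])
lo=np.array([-2.62,-.44,-1.27,.08,-1.32,.12,-2.74]);hi=np.array([2.62,2.09,1.32,2.57,4.46,2,2.74])
def fk(q):
    c=chain(q,S,V[0]); return L[0]+c[2].apply(L[1])+c[4].apply(L[2])+c[7].apply(L[3]), c[7]*TR
vel=.7*np.array([2.22,2.22,3.01,3.01,3.14,3.14,3.14])/8
def step(q,P,M,row,w,reg=.01):
    Pt=P+M.apply(np.array(row[:3])*.05);Mt=M*R.from_rotvec([row[3],0,0])
    a=np.maximum(lo,q-vel);b=np.minimum(hi,q+vel);a=np.minimum(a,q-1e-6);b=np.maximum(b,q+1e-6)
    def f(x):
        p,m=fk(x); return np.r_[p-Pt,w*(Mt.inv()*m).as_rotvec(),reg*.1*(x-q)]
    o=least_squares(f,np.clip(q,a+1e-9,b-1e-9),bounds=(a,b),xtol=1e-8,ftol=1e-8)
    p,m=fk(o.x); return o.x,p,m
def run(q,rows,w):
    q=np.clip(np.array(q,float),lo+1e-6,hi-1e-6);P,M=fk(q)
    for r_ in rows: q,P,M=step(q,P,M,r_,w)
    return q,P,M
def show(t,q,P,M):
    X=M.as_matrix()[:,0]; print(t,P.round(3),"x",X.round(3),"tilt",round(np.degrees(np.arccos(-X[2])),1),"q",q.round(2).tolist())
E
cat > a.py <<'E'
from sim import *
for w in (.03,.1,.2,.4,.8):
    q0=[-.19,.59,1.15,1.59,-.56,1.32,-.6]
    print("w",w)
    a=run(q0,[[-1,0,0,0]]*10,w);show("A",*a)
    b=run([.36,.38,.3,.75,-.13,2,-1.05],[[-.5,.4,-.7,0]]*5,w);show("B",*b)
    c=run([.43,.58,.35,.39,-.24,2,-1.05],[[-.7,0,-.7,0]]*5,w);show("C",*c)
E
python3 a.py
```

```text
w 0.03
A [ 0.49  -0.328  0.766] x [ 0.287 -0.204 -0.936] tilt 20.6 q [0.27, 0.29, 0.45, 0.51, -0.16, 2.0, -1.05]
B [ 0.637 -0.427  0.773] x [ 0.458 -0.3   -0.837] tilt 33.2 q [0.47, 0.58, 0.6, 0.08, -0.53, 1.91, -1.07]
C [ 0.7   -0.369  0.843] x [ 0.607 -0.362 -0.708] tilt 44.9 q [0.32, 0.55, 0.84, 0.08, -0.67, 1.76, -1.16]
w 0.1
A [ 0.489 -0.327  0.76 ] x [ 0.276 -0.196 -0.941] tilt 19.8 q [0.27, 0.28, 0.44, 0.53, -0.15, 2.0, -1.05]
B [ 0.633 -0.425  0.761] x [ 0.433 -0.283 -0.856] tilt 31.2 q [0.46, 0.6, 0.8, 0.08, -0.72, 1.94, -1.07]
C [ 0.695 -0.367  0.831] x [ 0.585 -0.349 -0.732] tilt 42.9 q [0.32, 0.57, 1.24, 0.08, -1.07, 1.8, -1.14]
w 0.2
A [ 0.486 -0.326  0.742] x [ 0.244 -0.172 -0.954] tilt 17.4 q [0.27, 0.28, 0.42, 0.57, -0.14, 2.0, -1.06]
B [ 0.625 -0.42   0.731] x [ 0.368 -0.239 -0.898] tilt 26.0 q [0.47, 0.61, 0.68, 0.09, -0.61, 2.0, -1.07]
C [ 0.684 -0.362  0.799] x [ 0.523 -0.313 -0.793] tilt 37.5 q [0.32, 0.59, 1.24, 0.08, -1.09, 1.87, -1.14]
w 0.4
A [ 0.479 -0.321  0.7  ] x [ 0.167 -0.116 -0.979] tilt 11.7 q [0.28, 0.28, 0.39, 0.67, -0.13, 2.0, -1.06]
B [ 0.61  -0.409  0.669] x [ 0.243 -0.155 -0.958] tilt 16.7 q [0.44, 0.58, 0.38, 0.28, -0.28, 2.0, -1.06]
C [ 0.665 -0.352  0.737] x [ 0.389 -0.235 -0.891] tilt 27.0 q [0.34, 0.62, 0.87, 0.08, -0.74, 2.0, -1.16]
w 0.8
A [ 0.47  -0.316  0.652] x [ 0.077 -0.051 -0.996] tilt 5.3 q [0.3, 0.29, 0.35, 0.77, -0.11, 2.0, -1.06]
B [ 0.593 -0.398  0.604] x [ 0.114 -0.069 -0.991] tilt 7.6 q [0.44, 0.57, 0.28, 0.44, -0.19, 2.0, -1.06]
C [ 0.648 -0.343  0.674] x [ 0.255 -0.156 -0.954] tilt 17.4 q [0.31, 0.58, 0.43, 0.28, -0.29, 2.0, -1.16]
```

```bash
cat > b.py <<'E'
from sim import *
def runw(q,dirs,w=.6):
    q=np.clip(np.array(q,float),lo+1e-6,hi-1e-6);P,M=fk(q);H=[]
    for d in dirs:
        q,P,M=step(q,P,M,np.r_[M.inv().apply(d),0],w);H.append((q,P,M))
    return H
q0=[.08,.35,.64,.84,-.24,1.65,-1.05]
if __name__=="__main__":
    az=np.radians(-31.7);u=np.array([np.cos(az),np.sin(az),0]);zz=np.array([0,0,1.])
    def T(M):return np.degrees(np.arcsin(M.as_matrix()[:,0]@u))
    for name,seq in {"in":[-u]*20,"in-down":[-u*.7-zz*.7]*16,"down then in":[-zz]*8+[-u]*12,"out":[u]*10,"out-down":[u*.7-zz*.7]*14,"down":[-zz]*12,"down10 in":[-zz]*10+[-u]*12,"up-in":[-u*.7+zz*.7]*14}.items():
        H=runw(q0,seq);print(name)
        for i in range(3,len(H),4): show("  %d T%.1f"%(i,T(H[i][2])),*H[i])
E
python3 b.py
```

```text
in
  3 T20.4 [ 0.436 -0.245  0.632] x [ 0.295 -0.187 -0.937] tilt 20.4 q [-0.16, -0.09, 0.44, 1.29, 0.13, 1.59, -1.33]
  7 T20.4 [ 0.266 -0.14   0.632] x [ 0.295 -0.187 -0.937] tilt 20.4 q [-0.12, -0.41, 0.09, 1.5, 0.24, 1.74, -1.6]
  11 T16.3 [ 0.176 -0.036  0.674] x [ 0.219 -0.181 -0.959] tilt 16.5 q [0.09, -0.44, -0.22, 1.37, 0.12, 2.0, -1.7]
  15 T16.3 [0.134 0.092 0.626] x [ 0.224 -0.172 -0.959] tilt 16.4 q [-0.23, -0.44, -0.46, 1.46, 0.09, 2.0, -2.27]
  19 T16.2 [0.004 0.217 0.585] x [ 0.236 -0.148 -0.96 ] tilt 16.2 q [-0.24, -0.44, -0.89, 1.45, -0.06, 2.0, -2.74]
in-down
  3 T20.4 [ 0.487 -0.276  0.492] x [ 0.295 -0.187 -0.937] tilt 20.4 q [-0.13, -0.03, 0.5, 1.57, 0.08, 1.24, -1.28]
  7 T20.4 [ 0.368 -0.203  0.352] x [ 0.295 -0.187 -0.937] tilt 20.4 q [-0.12, -0.26, 0.31, 2.08, 0.25, 0.99, -1.55]
  11 T20.4 [ 0.249 -0.129  0.212] x [ 0.295 -0.187 -0.937] tilt 20.4 q [-0.03, -0.4, 0.05, 2.53, 0.3, 0.73, -1.82]
  15 T15.5 [ 0.197 -0.049  0.179] x [ 0.205 -0.177 -0.963] tilt 15.7 q [0.6, -0.44, -0.61, 2.57, -0.11, 0.73, -1.56]
down then in
  3 T20.4 [ 0.607 -0.35   0.432] x [ 0.
[... 1712 characters left out ...]
.97]
  11 T20.4 [ 0.522 -0.297  0.132] x [ 0.295 -0.187 -0.937] tilt 20.4 q [0.03, 0.36, 0.46, 2.1, -0.32, 0.38, -0.92]
  15 T20.2 [ 0.353 -0.196  0.13 ] x [ 0.295 -0.181 -0.938] tilt 20.2 q [-0.47, 0.03, 0.81, 2.53, 0.2, 0.25, -1.48]
  19 T16.8 [ 0.222 -0.106  0.184] x [ 0.243 -0.156 -0.957] tilt 16.8 q [0.27, -0.36, -0.18, 2.57, 0.11, 0.67, -1.62]
up-in
  3 T20.5 [ 0.487 -0.276  0.772] x [ 0.295 -0.187 -0.937] tilt 20.5 q [0.1, 0.23, 0.53, 0.58, -0.14, 2.0, -1.13]
  7 T26.3 [ 0.367 -0.207  0.826] x [ 0.382 -0.225 -0.896] tilt 26.3 q [0.03, -0.05, 0.23, 0.74, 0.14, 2.0, -1.29]
  11 T33.1 [ 0.26  -0.145  0.867] x [ 0.478 -0.265 -0.837] tilt 33.2 q [0.8, -0.23, -0.26, 0.78, -0.08, 2.0, -1.16]
```

```bash
cat > c.py <<'E'
from b import *
az=np.radians(-31.7);u=np.array([np.cos(az),np.sin(az),0]);zz=np.array([0,0,1.])
res=[]
P0=fk(np.array(q0))[0]
for r0 in (.3,.4,.5):
  for z0 in (.08,.2,.4,.6):
    tgt=u*r0+zz*z0; d=tgt-P0; n=int(np.ceil(np.linalg.norm(d)/.05)); 
    H=runw(q0,[d/n/.05]*n); q1=H[-1][0]
    for a in range(0,360,45):
        dd=u*np.cos(np.radians(a))+zz*np.sin(np.radians(a))
        G=runw(q1,[dd*.8]*8)
        zs=[g[1][2] for g in G]; k=[i for i in range(8) if min(zs[:i+1])>.03]
        if not k: continue
        k=k[-1]; t=np.degrees(np.arccos(-G[k][2].as_matrix()[2,0])); res.append((t,r0,z0,a,k,G[k][1].round(2),G[k][0].round(2)))
res.sort(key=lambda x:x[0])
for x in res[:14]: print(x)
E
time timeout 500 python3 c.py
```

```text
(np.float64(7.535592261391586), 0.3, 0.08, 225, 6, array([ 0.27, -0.12,  0.03]), array([ 1.03,  0.48, -1.13,  2.57,  1.15,  0.59, -2.74]))
(np.float64(9.659165893731698), 0.3, 0.4, 180, 7, array([ 0.21, -0.04,  0.39]), array([ 0.  , -0.44, -0.19,  2.06,  0.08,  1.46, -1.84]))
(np.float64(9.809912988783557), 0.3, 0.08, 180, 7, array([ 0.15, -0.03,  0.18]), array([ 0.34, -0.44, -0.48,  2.57, -0.07,  0.88, -1.72]))
(np.float64(10.818966678028184), 0.3, 0.6, 225, 7, array([ 0.23, -0.09,  0.41]), array([ 0.32, -0.44, -0.19,  2.02,  0.04,  1.4 , -1.51]))
(np.float64(11.34908619135531), 0.4, 0.4, 180, 7, array([ 0.23, -0.1 ,  0.39]), array([ 0.38, -0.44, -0.19,  2.06,  0.03,  1.35, -1.45]))
(np.float64(11.447296743303971), 0.3, 0.2, 225, 7, array([ 0.19, -0.05,  0.16]), array([ 1.02, -0.44, -0.78,  2.57, -0.3 ,  0.74, -1.18]))
(np.float64(11.812631175659165), 0.3, 0.2, 135, 7, array([ 0.23, -0.09,  0.38]), array([ 0.34, -0.44, -0.19,  2.1 ,  0.04,  1.31, -1.5 ]))
(np.float64(11.895120165593521), 0.3, 0.08, 135, 7, array([ 0.22, -0.08,  0.3 ]), array([ 0.27, -0.44, -0.22,  2.28,  0.05,  1.14
[... 183 characters left out ...]
.4, 0.08, 180, 7, array([ 0.18, -0.08,  0.18]), array([ 0.89, -0.44, -0.57,  2.57, -0.23,  0.76, -1.15]))
(np.float64(12.86812279790087), 0.3, 0.6, 180, 7, array([ 0.17, -0.02,  0.65]), array([ 0.24, -0.44, -0.26,  1.4 ,  0.05,  2.  , -1.63]))
(np.float64(13.525611328816087), 0.3, 0.4, 135, 7, array([ 0.18, -0.08,  0.65]), array([ 0.29, -0.44, -0.15,  1.43,  0.06,  1.94, -1.47]))
(np.float64(13.651351189540852), 0.3, 0.2, 180, 7, array([0.14, 0.  , 0.18]), array([-0.26, -0.44, -0.43,  2.57,  0.07,  0.98, -2.35]))
(np.float64(13.687328609897168), 0.3, 0.4, 225, 7, array([ 0.18, -0.07,  0.18]), array([ 0.73, -0.44, -0.54,  2.57, -0.16,  0.75, -1.33]))
real	0m35.776s
user	0m36.256s
sys	0m0.093s
```

The model explains the observed behaviour. Pushing inward at about z = 0.4 against the shoulder limit should take the tilt off, so I'll go there.

```bash
python3 -c "
from h import *
st([.28,-.17,.40])"
```

```text
t 15.15 p [ 0.6062 -0.3492  0.6353] F [0.4 1.4 0.3] w 0.398 q [0.08, 0.35, 0.64, 0.84, -0.24, 1.65, -1.05]
x [ 0.298 -0.184 -0.937] y [-0.09  -0.982  0.164] z [-0.95   0.036 -0.31 ]
shift units [ 1.8  -3.7   7.78]
```

```bash
python3 -m crank '[[[0.2,-0.4,0.85,0],[0.2,-0.4,0.85,0],[0.2,-0.4,0.85,0],[0.2,-0.4,0.85,0],[0.2,-0.4,0.85,0]]]'
python3 -m crank '[[[0.2,-0.4,0.85,0],[0.2,-0.4,0.85,0],[0.2,-0.4,0.85,0],[0.2,-0.4,0.85,0]]]'
python3 - <<'E'
from h import *
st([.20,-.12,.4])
q=r.sense()["q"]
from b import *
for name,d in {"in":[-.85,.5,0],"inx":[-1,0.2,0],"inup":[-.7,.4,.5],"indn":[-.7,.4,-.5]}.items():
    H=runw(q,[np.array(d)*.8]*10)
    for i in (4,9): show(name,*H[i])
E
```

```text
time: 15.78
position: [0.4283, -0.2528, 0.5078]
eef_rot: [0.806, -0.086, -0.584, 0.041]
wrist_force: [0.5, 0.3, 0.2]
grip_width: 0.399
time: 16.27
position: [0.2997, -0.1824, 0.4147]
eef_rot: [0.807, -0.083, -0.583, 0.043]
wrist_force: [0.1, 0.2, 1.7]
grip_width: 0.4
t 16.27 p [ 0.2997 -0.1824  0.4147] F [0.1 0.2 1.7] w 0.4 q [0.0, -0.43, 0.16, 2.04, 0.21, 1.2, -1.51]
x [ 0.306 -0.184 -0.934] y [-0.084 -0.983  0.166] z [-0.948  0.028 -0.316]
shift units [-0.56 -1.11  2.02]
in [ 0.238 -0.129  0.412] x [ 0.194 -0.143 -0.971] tilt 13.9 q [0.54, -0.44, -0.19, 2.02, -0.02, 1.32, -1.27]
in [ 0.201 -0.063  0.412] x [ 0.058 -0.111 -0.992] tilt 7.2 q [0.23, -0.44, -0.19, 2.0, 0.03, 1.51, -1.58]
inx [ 0.184 -0.202  0.412] x [ 0.218 -0.128 -0.967] tilt 14.7 q [0.98, -0.44, -0.13, 2.02, -0.14, 1.31, -0.76]
inx [-0.002 -0.207  0.411] x [ 0.205 -0.082 -0.975] tilt 12.8 q [1.8, -0.44, -0.03, 2.02, -0.23, 1.52, 0.15]
inup [ 0.232 -0.137  0.527] x [ 0.225 -0.151 -0.963] tilt 15.7 q [0.61, -0.44, -0.17, 1.75, -0.03, 1.55, -1.19]
inup [ 0.154 -0.085  0.66 ] x [ 0.158 -0.119 -0.98 ] tilt 11.4 q [0.49, -0.44, -0.15, 1.39, -0.01, 1.99, -1.28]
indn [ 0.231 -0.137  0.297] x [ 0.234 -0.156 -0.96 ] tilt 16.3 q [0.61, -0.44, -0.22, 2.3, -0.05, 0.99, -1.22]
indn [ 0.168 -0.089  0.182] x [ 0.161 -0.128 -0.979] tilt 11.9 q [0.71, -0.44, -0.4, 2.57, -0.14, 0.79, -1.22]
```

```bash
python3 -m crank '[[[-0.28,-0.34,0.66,0],[-0.28,-0.34,0.66,0],[-0.26,-0.34,0.66,0],[-0.25,-0.34,0.66,0],[-0.22,-0.34,0.66,0]]]'
cat > d.py <<'E'
from h import *
st()
q=r.sense()["q"]
from b import *
for a in range(90,271,30):
    d=np.array([np.cos(np.radians(a)),np.sin(np.radians(a)),0])
    H=runw(q,[d*.8]*5); M=H[4][2]
    show("dir %d"%a,*H[4])
E
python3 d.py
```

```text
time: 16.9
position: [0.2574, -0.1762, 0.4068]
eef_rot: [0.799, -0.093, -0.593, 0.026]
wrist_force: [-0.8, -0.4, 0.1]
grip_width: 0.4
t 16.9 p [ 0.2574 -0.1762  0.4068] F [-0.8 -0.4  0.1] w 0.4 q [0.63, -0.44, -0.15, 2.06, -0.04, 1.18, -1.17]
x [ 0.278 -0.178 -0.944] y [-0.117 -0.982  0.151] z [-0.953  0.069 -0.294]
dir 90 [0.276 0.021 0.405] x [ 0.257 -0.175 -0.951] tilt 18.1 q [0.14, -0.42, -0.43, 2.02, 0.07, 1.3, -1.96]
dir 120 [ 0.244 -0.018  0.402] x [ 0.189 -0.166 -0.968] tilt 14.6 q [-0.11, -0.44, -0.2, 2.04, 0.13, 1.4, -1.98]
dir 150 [ 0.194 -0.163  0.401] x [ 0.168 -0.093 -0.981] tilt 11.1 q [0.88, -0.44, -0.19, 2.03, -0.12, 1.35, -0.95]
dir 180 [ 0.095 -0.232  0.403] x [ 0.24  -0.122 -0.963] tilt 15.6 q [1.6, -0.44, -0.16, 2.05, -0.3, 1.38, -0.18]
dir 210 [ 0.09  -0.283  0.405] x [ 0.268 -0.17  -0.948] tilt 18.5 q [1.1, -0.42, 0.15, 2.04, -0.15, 1.27, -0.39]
dir 240 [ 0.154 -0.346  0.406] x [ 0.277 -0.18  -0.944] tilt 19.3 q [0.63, -0.34, 0.38, 1.98, -0.02, 1.17, -0.65]
dir 270 [ 0.254 -0.373  0.406] x [ 0.277 -0.18  -0.944] tilt 19.3 q [0.68, -0.17, 0.23, 1.89, -0.08, 1.1, -0.73]
```

```bash
python3 -m crank '[[[-0.4,-0.54,1,0],[-0.38,-0.54,1,0],[-0.35,-0.54,1,0],[-0.33,-0.54,1,0],[-0.3,-0.54,1,0]]]'
python3 d.py
```

```text
time: 17.52
position: [0.204, -0.0249, 0.3331]
eef_rot: [0.732, -0.103, -0.669, 0.077]
wrist_force: [-0.2, 0.7, 0.3]
grip_width: 0.399
t 17.52 p [ 0.204  -0.0249  0.3331] F [-0.2  0.7  0.3] w 0.399 q [0.13, -0.44, -0.42, 2.19, 0.1, 1.34, -1.89]
x [ 0.083 -0.254 -0.964] y [-0.047 -0.967  0.251] z [-0.995  0.024 -0.092]
dir 90 [0.196 0.176 0.333] x [ 0.081 -0.255 -0.964] tilt 15.5 q [0.18, -0.2, -1.07, 1.99, 0.05, 1.4, -2.49]
dir 120 [0.096 0.149 0.333] x [ 0.081 -0.255 -0.964] tilt 15.5 q [-0.08, -0.41, -0.88, 2.09, -0.08, 1.48, -2.48]
dir 150 [0.046 0.089 0.327] x [ 0.057 -0.27  -0.961] tilt 16.0 q [-0.64, -0.44, -0.56, 2.19, -0.06, 1.56, -2.73]
dir 180 [0.07  0.031 0.309] x [ 0.005 -0.315 -0.949] tilt 18.3 q [-0.85, -0.44, -0.3, 2.28, 0.03, 1.57, -2.72]
dir 210 [ 0.144 -0.093  0.3  ] x [-0.045 -0.294 -0.955] tilt 17.3 q [0.01, -0.44, -0.22, 2.3, 0.2, 1.38, -1.86]
dir 240 [ 0.149 -0.197  0.321] x [ 0.026 -0.259 -0.966] tilt 15.1 q [0.64, -0.44, -0.16, 2.24, 0.16, 1.19, -1.18]
dir 270 [ 0.2   -0.223  0.332] x [ 0.077 -0.256 -0.964] tilt 15.5 q [0.17, -0.4, 0.13, 2.19, 0.29, 1.2, -1.4]
```

```bash
cat > e.py <<'E'
from h import *
from b import *
q=r.sense()["q"]
P=fk(np.clip(q,lo,hi))[0]
w1=np.array([.13,.38,.6]); 
for az in (90,105):
  u=np.array([np.cos(np.radians(az)),np.sin(np.radians(az)),0]); w2=u*.5+[0,0,.62]
  seq=[(w1-P)/10/.05]*10+[(w2-w1)/5/.05]*5
  H=runw(q,seq); show("arr",*H[-1])
  for nm,d in {"up":[0,0,1],"out":u,"upout":u*.7+[0,0,.7]}.items():
    G=runw(H[-1][0],[np.array(d)]*12)
    for i in (5,8,11): show(nm,*G[i])
E
python3 e.py; python3 -c "
from h import *
st([.13,.38,.6])"
```

```text
arr [-0.009  0.349  0.581] x [ 0.112 -0.099 -0.989] tilt 8.6 q [0.33, -0.44, -1.27, 1.27, -0.3, 2.0, -2.61]
up [0.042 0.342 0.69 ] x [ 0.179  0.103 -0.978] tilt 11.9 q [0.06, -0.25, -1.18, 1.06, -0.12, 2.0, -2.74]
up [0.062 0.348 0.741] x [ 0.215  0.207 -0.954] tilt 17.4 q [0.0, -0.21, -1.14, 0.94, -0.08, 2.0, -2.74]
up [0.079 0.355 0.793] x [ 0.252  0.31  -0.917] tilt 23.5 q [-0.0, -0.18, -1.13, 0.82, -0.06, 2.0, -2.73]
out [0.009 0.434 0.572] x [ 0.094  0.123 -0.988] tilt 8.9 q [0.38, -0.44, -1.27, 1.29, -0.43, 1.79, -2.6]
out [0.014 0.475 0.57 ] x [ 0.088  0.232 -0.969] tilt 14.4 q [0.39, -0.44, -1.27, 1.32, -0.5, 1.68, -2.6]
out [0.018 0.515 0.569] x [ 0.082  0.337 -0.938] tilt 20.3 q [0.38, -0.44, -1.27, 1.35, -0.56, 1.56, -2.59]
upout [0.016 0.427 0.67 ] x [ 0.161  0.133 -0.978] tilt 12.1 q [0.53, -0.44, -1.27, 1.01, -0.45, 2.0, -2.57]
upout [0.025 0.464 0.716] x [ 0.182  0.248 -0.952] tilt 17.9 q [0.64, -0.44, -1.27, 0.88, -0.56, 2.0, -2.56]
upout [0.032 0.501 0.764] x [ 0.2    0.36  -0.911] tilt 24.3 q [0.77, -0.44, -1.27, 0.74, -0.69, 2.0, -2.58]
arr [-0.078  0.341  0.57 ] x
[... 582 characters left out ...]
0.44, -1.27, 1.33, -0.54, 1.7, -2.74]
out [-0.107  0.502  0.564] x [-0.041  0.33  -0.943] tilt 19.4 q [0.18, -0.44, -1.27, 1.36, -0.6, 1.58, -2.74]
upout [-0.084  0.42   0.657] x [ 0.085  0.151 -0.985] tilt 10.0 q [0.32, -0.44, -1.27, 1.04, -0.48, 2.0, -2.74]
upout [-0.086  0.458  0.704] x [ 0.08   0.268 -0.96 ] tilt 16.2 q [0.42, -0.44, -1.27, 0.91, -0.59, 2.0, -2.74]
upout [-0.085  0.495  0.751] x [ 0.072  0.38  -0.922] tilt 22.7 q [0.54, -0.44, -1.27, 0.78, -0.72, 2.0, -2.74]
t 17.52 p [ 0.204  -0.0249  0.3331] F [-0.2  0.7  0.3] w 0.399 q [0.13, -0.44, -0.42, 2.19, 0.1, 1.34, -1.89]
x [ 0.083 -0.254 -0.964] y [-0.047 -0.967  0.251] z [-0.995  0.024 -0.092]
shift units [-7.32 -6.42  1.18]
```

```bash
python3 -c "
from h import *
st([.33,.12,.42])"
```

```text
t 17.52 p [ 0.204  -0.0249  0.3331] F [-0.2  0.7  0.3] w 0.399 q [0.13, -0.44, -0.42, 2.19, 0.1, 1.34, -1.89]
x [ 0.083 -0.254 -0.964] y [-0.047 -0.967  0.251] z [-0.995  0.024 -0.092]
shift units [-2.2  -2.48 -2.6 ]
```

```bash
python3 -m crank '[[[-0.55,-0.6,-0.65,0],[-0.55,-0.6,-0.65,0],[-0.55,-0.6,-0.65,0],[-0.55,-0.6,-0.65,0],[-0.1,0,0,0.18]]]'
python3 -m crank '[[[-0.3,0,0,0.18],[-0.3,0,0,0.18],[-0.3,0,0,0.18],[-0.3,0,0,0.18],[-0.3,0,0,0.18]]]'
python3 -m crank '[[[0,0,0,0.18],[0,0,0,0.18]]]'
python3 -c "
from h import *
st([.05,.45,.55])"
```

```text
time: 18.15
position: [0.3328, 0.1177, 0.4274]
eef_rot: [0.736, -0.162, -0.657, 0.009]
wrist_force: [0.2, 0.2, 0.1]
grip_width: 0.403
time: 18.77
position: [0.3217, 0.1256, 0.4853]
eef_rot: [0.7, -0.363, -0.568, -0.234]
wrist_force: [-0.9, -1.0, 1.2]
grip_width: 0.4
time: 19.02
position: [0.334, 0.1062, 0.4917]
eef_rot: [0.645, -0.449, -0.509, -0.351]
wrist_force: [1.2, -0.6, -0.1]
grip_width: 0.401
t 19.02 p [0.334  0.1062 0.4917] F [ 1.2 -0.6 -0.1] w 0.401 q [1.22, -0.44, -1.17, 1.58, -0.19, 1.65, -2.74]
x [ 0.078 -0.221 -0.972] y [-0.936 -0.351  0.004] z [-0.342  0.91  -0.234]
shift units [-3.1   2.91  7.93]
```

Positive twist drives q7 toward its lower limit, so I'll unwind the other way.

```bash
python3 -m crank '[[[0,0,0,-0.186],[0,0,0,-0.186],[0,0,0,-0.186],[0,0,0,-0.186],[0,0,0,-0.186]]]'
python3 -m crank '[[[0,0,0,-0.186],[0,0,0,-0.186],[0,0,0,-0.186],[0,0,0,-0.186],[0,0,0,-0.186]]]'
python3 -m crank '[[[0,0,0,-0.186],[0,0,0,-0.186],[0,0,0,-0.186],[0,0,0,-0.186],[0,0,0,-0.186]]]'
python3 -c "
from h import *
st([.1,.45,.55],0)"
```

```text
time: 19.65
position: [0.3336, 0.1042, 0.4922]
eef_rot: [0.734, -0.171, -0.657, -0.022]
wrist_force: [0.5, 0.4, -0.5]
grip_width: 0.397
time: 20.27
position: [0.3336, 0.1042, 0.4922]
eef_rot: [0.666, 0.142, -0.664, 0.31]
wrist_force: [-0.1, 0.8, 0.7]
grip_width: 0.397
time: 20.9
position: [0.3336, 0.1042, 0.4921]
eef_rot: [0.456, 0.424, -0.53, 0.576]
wrist_force: [-0.9, -0.4, 0.1]
grip_width: 0.398
t 20.9 p [0.3336 0.1042 0.4921] F [-0.9 -0.4  0.1] w 0.398 q [0.43, -0.12, -0.93, 1.59, 0.14, 1.67, -0.47]
x [ 0.079 -0.223 -0.972] y [0.997 0.023 0.076] z [ 0.005 -0.974  0.224]
shift units [-3.04 -4.41 -6.5 ]
twist options [0.005, -3.137]
```

```bash
cat > e2.py <<'E'
from h import *
from b import *
q=r.sense()["q"]
P=fk(np.clip(q,lo,hi))[0]
for w2 in ([.05,.45,.5],[-.1,.5,.5],[.1,.55,.55]):
  w2=np.array(w2); n=int(np.linalg.norm(w2-P)/.05)+1
  H=runw(q,[(w2-P)/n/.05]*n); print("wp",w2,n); show(" arr",*H[-1])
  for nm,d in {"up":[0,0,1],"+y up":[0,.7,.7],"-x+y up":[-.4,.6,.7]}.items():
    G=runw(H[-1][0],[np.array(d)]*12)
    for i in (3,5,7,9,11): show("  "+nm,*G[i])
E
python3 e2.py
```

```text
wp [0.05 0.45 0.5 ] 9
 arr [0.053 0.422 0.498] x [ 0.077 -0.197 -0.977] tilt 12.2 q [-0.75, 0.33, -1.24, 1.31, 0.32, 1.93, -1.92]
  up [0.057 0.406 0.601] x [ 0.071 -0.092 -0.993] tilt 6.7 q [-1.44, 0.09, -0.21, 1.15, 0.09, 2.0, -1.59]
  up [0.062 0.404 0.632] x [ 0.072 -0.018 -0.997] tilt 4.2 q [-1.83, 0.03, 0.23, 1.13, 0.07, 2.0, -1.55]
  up [0.067 0.406 0.662] x [ 0.073  0.057 -0.996] tilt 5.3 q [-1.92, 0.01, 0.33, 1.08, 0.08, 2.0, -1.54]
  up [0.072 0.407 0.693] x [ 0.075  0.134 -0.988] tilt 8.8 q [-1.62, 0.0, 0.03, 1.0, 0.08, 2.0, -1.52]
  up [0.077 0.406 0.726] x [ 0.078  0.211 -0.974] tilt 13.0 q [-1.35, 0.0, -0.23, 0.93, 0.09, 2.0, -1.51]
  +y up [0.054 0.536 0.566] x [ 0.07  -0.109 -0.992] tilt 7.4 q [-1.47, 0.33, -0.24, 0.93, 0.14, 2.0, -1.63]
  +y up [0.056 0.586 0.584] x [ 0.075 -0.044 -0.996] tilt 5.0 q [-1.76, 0.39, 0.29, 0.8, -0.03, 2.0, -1.48]
  +y up [0.057 0.631 0.599] x [ 0.084  0.028 -0.996] tilt 5.1 q [-1.8, 0.46, 0.44, 0.68, -0.12, 2.0, -1.43]
  +y up [0.058 0.671 0.614] x [ 0.093  0.101 -0.99 ] tilt 7.9 q [-1.76, 0.51, 0.44, 0.55, -0.15, 2.0, -1.43]
  +y up [0.
[... 3567 characters left out ...]
36, -0.22, 2.0, -1.37]
  +y up [0.1   0.761 0.626] x [ 0.154  0.235 -0.96 ] tilt 16.3 q [-1.67, 0.68, 0.58, 0.24, -0.32, 2.0, -1.38]
  -x+y up [0.026 0.611 0.565] x [ 0.088 -0.063 -0.994] tilt 6.2 q [-1.87, 0.45, 0.46, 0.78, -0.11, 2.0, -1.47]
  -x+y up [-0.01   0.644  0.581] x [ 0.092  0.01  -0.996] tilt 5.3 q [-1.9, 0.49, 0.44, 0.67, -0.12, 2.0, -1.53]
  -x+y up [-0.045  0.674  0.597] x [ 0.09   0.083 -0.992] tilt 7.1 q [-1.92, 0.53, 0.45, 0.56, -0.15, 2.0, -1.58]
  -x+y up [-0.078  0.702  0.614] x [ 0.086  0.156 -0.984] tilt 10.3 q [-1.94, 0.57, 0.47, 0.45, -0.18, 2.0, -1.62]
  -x+y up [-0.109  0.726  0.63 ] x [ 0.078  0.229 -0.97 ] tilt 14.0 q [-1.96, 0.61, 0.51, 0.34, -0.23, 2.0, -1.66]
```

```bash
python3 -c "
from h import *
st([.05,.45,.5])"
```

```text
t 20.9 p [0.3336 0.1042 0.4921] F [-0.9 -0.4  0.1] w 0.398 q [0.43, -0.12, -0.93, 1.59, 0.14, 1.67, -0.47]
x [ 0.079 -0.223 -0.972] y [0.997 0.023 0.076] z [ 0.005 -0.974  0.224]
shift units [-2.14 -5.49 -6.73]
```

```bash
python3 -m crank '[[[-0.24,-0.61,-0.75,0],[-0.24,-0.61,-0.75,0],[-0.24,-0.61,-0.75,0],[-0.24,-0.61,-0.75,0],[-0.24,-0.61,-0.75,0]]]'
python3 -m crank '[[[-0.24,-0.61,-0.75,0],[-0.24,-0.61,-0.75,0],[-0.24,-0.61,-0.75,0],[-0.24,-0.61,-0.75,0]]]'
cat > g.py <<'E'
from h import *
st()
q=r.sense()["q"]
M=R.from_quat(r.sense()["eef_rot"])
from b import *
for nm,d in {"up":[0,0,1],"+y up":[0,.7,.7],"-x+y up":[-.4,.6,.7],"-x up":[-.6,0.3,.7]}.items():
    G=runw(q,[np.array(d)]*7); print(nm,"row",M.inv().apply(d).round(2))
    for i in (2,4,6): show("  "+nm,*G[i])
E
python3 g.py
```

```text
time: 21.52
position: [0.1862, 0.288, 0.4972]
eef_rot: [0.459, 0.421, -0.532, 0.573]
wrist_force: [0.8, -0.0, 0.3]
grip_width: 0.403
time: 22.02
position: [0.0668, 0.4366, 0.5005]
eef_rot: [0.458, 0.422, -0.531, 0.574]
wrist_force: [1.1, 0.7, 1.5]
grip_width: 0.399
t 22.02 p [0.0668 0.4366 0.5005] F [1.1 0.7 1.5] w 0.399 q [-0.8, 0.36, -1.19, 1.25, 0.34, 1.98, -1.9]
x [ 0.08  -0.223 -0.972] y [0.997 0.017 0.078] z [-0.001 -0.975  0.224]
up row [-0.97  0.08  0.22]
  up [0.069 0.413 0.579] x [ 0.075 -0.141 -0.987] tilt 9.2 q [-1.26, 0.14, -0.4, 1.16, 0.13, 2.0, -1.61]
  up [0.075 0.408 0.612] x [ 0.077 -0.07  -0.995] tilt 6.0 q [-1.65, 0.07, 0.07, 1.14, 0.08, 2.0, -1.53]
  up [0.08  0.408 0.642] x [ 0.082  0.004 -0.997] tilt 4.7 q [-2.04, 0.02, 0.49, 1.11, 0.08, 2.0, -1.5]
+y up row [-0.84  0.07 -0.53]
  +y up [0.068 0.514 0.55 ] x [ 0.074 -0.152 -0.986] tilt 9.8 q [-1.34, 0.32, -0.4, 1.0, 0.19, 2.0, -1.66]
  +y up [0.069 0.566 0.57 ] x [ 0.078 -0.091 -0.993] tilt 6.9 q [-1.66, 0.37, 0.12, 0.86, 0.04, 2.0, -1.51]
  +y up [0.07  0.612 0.586] x [ 0.089 -0.021 -0.996] tilt 5.3 q [-1.81, 0.44, 0.47, 0.74, -0.11, 2.0, -1.41]
-x+y up row [-0.85 -0.33 -0.43]
  -x+y up [0.014 0.497 0.552] x [ 0.063 -0.155 -0.986] tilt 9.7 q [-1.38, 0.3, -0.47, 1.04, 0.17, 2.0, -1.78]
  -x+y up [-0.022  0.541  0.572] x [ 0.056 -0.096 -0.994] tilt 6.4 q [-1.76, 0.32, 0.05, 0.92, 0.03, 2.0, -1.7]
  -x+y up [-0.058  0.581  0.588] x [ 0.051 -0.028 -0.998] tilt 3.3 q [-1.99, 0.38, 0.4, 0.81, -0.11, 2.0, -1.64]
-x up row [-0.79 -0.54 -0.14]
  -x up [-0.017  0.457  0.557] x [ 0.063 -0.165 -0.984] tilt 10.2 q [-1.38, 0.24, -0.52, 1.11, 0.14, 2.0, -1.84]
  -x up [-0.073  0.476  0.579] x [ 0.048 -0.112 -0.993] tilt 7.0 q [-1.77, 0.23, -0.1, 1.04, 0.04, 2.0, -1.85]
  -x up [-0.129  0.495  0.598] x [ 0.032 -0.056 -0.998] tilt 3.7 q [-2.16, 0.25, 0.35, 0.96, -0.07, 2.0, -1.84]
```

```bash
python3 -m crank '[[[-0.85,-0.33,-0.43,0],[-0.85,-0.33,-0.43,0],[-0.85,-0.33,-0.43,0],[-0.85,-0.33,-0.45,0],[-0.85,-0.33,-0.45,0]]]'
python3 g.py
```

```text
time: 22.65
position: [0.0553, 0.487, 0.4767]
eef_rot: [0.416, 0.383, -0.562, 0.603]
wrist_force: [0.6, 0.5, -1.1]
grip_width: 0.399
t 22.65 p [0.0553 0.487  0.4767] F [ 0.6  0.5 -1.1] w 0.399 q [-1.69, 0.35, 0.13, 1.17, 0.04, 2.0, -1.55]
x [ 0.074 -0.36  -0.93 ] y [0.997 0.022 0.071] z [-0.006 -0.933  0.361]
up row [-0.93  0.07  0.36]
  up [0.062 0.453 0.536] x [ 0.094 -0.265 -0.96 ] tilt 16.3 q [-2.2, 0.28, 0.87, 1.19, -0.07, 2.0, -1.33]
  up [0.07  0.438 0.569] x [ 0.114 -0.196 -0.974] tilt 13.1 q [-2.38, 0.24, 1.09, 1.19, -0.05, 2.0, -1.29]
  up [0.078 0.427 0.602] x [ 0.137 -0.126 -0.983] tilt 10.7 q [-2.58, 0.21, 1.32, 1.16, -0.04, 2.0, -1.25]
+y up row [-0.9   0.07 -0.4 ]
  +y up [0.06  0.548 0.501] x [ 0.092 -0.266 -0.96 ] tilt 16.3 q [-1.9, 0.44, 0.54, 1.0, -0.09, 2.0, -1.39]
  +y up [0.063 0.59  0.515] x [ 0.106 -0.195 -0.975] tilt 12.8 q [-1.86, 0.49, 0.51, 0.88, -0.1, 2.0, -1.39]
  +y up [0.066 0.63  0.53 ] x [ 0.119 -0.122 -0.985] tilt 9.8 q [-1.82, 0.53, 0.5, 0.76, -0.11, 2.0, -1.39]
-x+y up row [-0.9  -0.34 -0.3 ]
  -x+y up [0.001 0.536 0.501] x [ 0.083 -0.267 -0.96 ] tilt 16.2 q [-1.96, 0.41, 0.47, 1.03, -0.09, 2.0, -1.52]
  -x+y up [-0.034  0.571  0.515] x [ 0.084 -0.198 -0.977] tilt 12.4 q [-1.96, 0.44, 0.41, 0.93, -0.1, 2.0, -1.59]
  -x+y up [-0.068  0.604  0.53 ] x [ 0.079 -0.126 -0.989] tilt 8.6 q [-1.97, 0.48, 0.38, 0.82, -0.11, 2.0, -1.64]
-x up row [-0.8  -0.54 -0.02]
  -x up [-0.029  0.498  0.508] x [ 0.077 -0.278 -0.957] tilt 16.8 q [-2.04, 0.35, 0.47, 1.11, -0.09, 2.0, -1.59]
  -x up [-0.085  0.51   0.525] x [ 0.071 -0.219 -0.973] tilt 13.3 q [-2.07, 0.34, 0.38, 1.05, -0.09, 2.0, -1.71]
  -x up [-0.139  0.521  0.543] x [ 0.057 -0.158 -0.986] tilt 9.7 q [-2.11, 0.36, 0.31, 0.97, -0.1, 2.0, -1.82]
```

```bash
python3 -m crank '[[[-1,-0.3,-0.6,0],[-1,-0.3,-0.6,0],[-1,-0.3,-0.6,0],[-1,-0.3,-0.6,0],[-1,-0.3,-0.6,0]]]'
python3 g.py
```

```text
time: 23.28
position: [0.0061, 0.5629, 0.5485]
eef_rot: [0.489, 0.436, -0.512, 0.556]
wrist_force: [0.6, 0.8, -1.7]
grip_width: 0.398
t 23.27 p [0.0061 0.5629 0.5485] F [ 0.6  0.8 -1.7] w 0.398 q [-1.93, 0.38, 0.42, 0.93, -0.05, 2.0, -1.56]
x [ 0.097 -0.144 -0.985] y [ 0.995 -0.002  0.098] z [-0.016 -0.99   0.143]
up row [-0.98  0.1   0.14]
  up [0.013 0.528 0.609] x [ 0.107 -0.033 -0.994] tilt 6.4 q [-2.13, 0.29, 0.7, 0.93, -0.09, 2.0, -1.49]
  up [0.019 0.513 0.646] x [ 0.115  0.042 -0.993] tilt 7.0 q [-2.25, 0.24, 0.83, 0.92, -0.08, 2.0, -1.47]
  up [0.024 0.501 0.683] x [ 0.123  0.118 -0.985] tilt 9.8 q [-2.38, 0.2, 0.98, 0.89, -0.07, 2.0, -1.45]
+y up row [-0.79  0.07 -0.59]
  +y up [0.012 0.623 0.572] x [ 0.105 -0.035 -0.994] tilt 6.4 q [-1.9, 0.47, 0.48, 0.74, -0.11, 2.0, -1.51]
  +y up [0.016 0.664 0.587] x [ 0.11   0.039 -0.993] tilt 6.7 q [-1.86, 0.52, 0.47, 0.61, -0.13, 2.0, -1.51]
  +y up [0.02  0.701 0.603] x [ 0.115  0.114 -0.987] tilt 9.3 q [-1.82, 0.57, 0.47, 0.48, -0.17, 2.0, -1.5]
-x+y up row [-0.81 -0.33 -0.49]
  -x+y up [-0.046  0.61   0.572] x [ 0.097 -0.036 -0.995] tilt 6.0 q [-2.0, 0.45, 0.47, 0.77, -0.11, 2.0, -1.61]
  -x+y up [-0.079  0.643  0.587] x [ 0.093  0.037 -0.995] tilt 5.7 q [-2.01, 0.49, 0.45, 0.65, -0.13, 2.0, -1.66]
  -x+y up [-0.11   0.673  0.603] x [ 0.084  0.111 -0.99 ] tilt 8.0 q [-2.02, 0.54, 0.46, 0.54, -0.15, 2.0, -1.7]
-x up row [-0.79 -0.53 -0.19]
  -x up [-0.076  0.572  0.579] x [ 0.094 -0.048 -0.994] tilt 6.0 q [-2.1, 0.39, 0.5, 0.85, -0.1, 2.0, -1.67]
  -x up [-0.128  0.582  0.598] x [ 0.084  0.017 -0.996] tilt 4.9 q [-2.16, 0.4, 0.49, 0.77, -0.11, 2.0, -1.75]
  -x up [-0.179  0.592  0.617] x [ 0.069  0.082 -0.994] tilt 6.1 q [-2.22, 0.42, 0.48, 0.69, -0.12, 2.0, -1.83]
```

```bash
python3 -m crank '[[[-0.9,-0.55,-0.4,0],[-0.9,-0.55,-0.4,0],[-0.9,-0.55,-0.4,0]]]'
python3 g.py | head -3
```

```text
time: 23.65
position: [-0.0918, 0.593, 0.5884]
eef_rot: [0.501, 0.491, -0.476, 0.53]
wrist_force: [1.6, 2.8, -2.3]
grip_width: 0.396
t 23.65 p [-0.0918  0.593   0.5884] F [ 1.6  2.8 -2.3] w 0.396 q [-2.14, 0.41, 0.6, 0.8, -0.18, 2.0, -1.61]
x [ 0.065 -0.012 -0.998] y [0.997 0.044 0.064] z [ 0.043 -0.999  0.015]
up row [-1.    0.06  0.02]
```

The tilt is down to 3.8°, nearly all in +x. I'll travel toward the cell and take the rest off with an inward push straight ahead of the base.

```bash
python3 -m crank '[[[0.33,0.93,0.58,0],[0.33,0.93,0.58,0],[0.33,0.93,0.58,0],[0.33,0.93,0.58,0],[0.33,0.93,0.58,0]]]'
python3 -m crank '[[[0.33,0.93,0.58,0],[0.33,0.93,0.58,0]]]'
python3 -c "
from h import *
st([.33,0.0,.42],0)"
```

```text
time: 24.28
position: [0.1612, 0.4506, 0.5286]
eef_rot: [0.513, 0.483, -0.477, 0.525]
wrist_force: [0.8, 1.0, 0.6]
grip_width: 0.401
time: 24.52
position: [0.2574, 0.3941, 0.5033]
eef_rot: [0.513, 0.483, -0.477, 0.525]
wrist_force: [1.7, 0.6, -0.2]
grip_width: 0.403
t 24.52 p [0.2574 0.3941 0.5033] F [ 1.7  0.6 -0.2] w 0.403 q [-1.94, 0.01, 0.81, 1.46, 0.07, 1.64, -1.11]
x [ 0.078 -0.005 -0.997] y [0.997 0.018 0.078] z [ 0.018 -1.     0.006]
shift units [1.81 1.17 7.9 ]
twist options [0.018, -3.124]
```

```bash
python3 -m crank '[[[0.22,0.15,0.99,0],[0.22,0.15,0.99,0],[0.22,0.15,0.99,0],[0.22,0.15,0.99,0],[0.22,0.15,0.99,0]]]'
python3 -m crank '[[[0.22,0.15,0.99,0],[0.22,0.15,0.99,0],[0.22,0.15,0.99,0]]]'
cat > d2.py <<'E'
from h import *
st()
q=r.sense()["q"]
from b import *
for nm,d in {"-x":[-1,0,0],"-x-y":[-1,-.3,0],"-x+y":[-1,.3,0],"-x dn":[-.8,0,-.4],"-x up":[-.8,0,.4]}.items():
    H=runw(q,[np.array(d)]*8)
    for i in (1,3,5,7): show(nm,*H[i])
E
python3 d2.py
```

```text
time: 25.15
position: [0.3022, 0.1467, 0.4527]
eef_rot: [0.513, 0.483, -0.477, 0.525]
wrist_force: [-13.0, -27.2, 5.1]
grip_width: 0.402
time: 25.52
position: [0.3281, 0.0104, 0.4248]
eef_rot: [0.513, 0.484, -0.477, 0.525]
wrist_force: [0.4, 0.1, 0.3]
grip_width: 0.4
t 25.52 p [0.3281 0.0104 0.4248] F [0.4 0.1 0.3] w 0.4 q [-1.17, -0.43, 0.58, 1.89, 0.28, 1.55, -0.61]
x [ 0.077 -0.004 -0.997] y [0.997 0.019 0.077] z [ 0.018 -1.     0.006]
-x [0.243 0.016 0.427] x [ 0.059 -0.017 -0.998] tilt 3.5 q [-0.78, -0.44, 0.22, 1.95, 0.14, 1.58, -0.56]
-x [0.186 0.037 0.429] x [ 0.015 -0.039 -0.999] tilt 2.4 q [-0.4, -0.44, -0.08, 1.96, 0.01, 1.63, -0.45]
-x [0.142 0.067 0.433] x [-0.043 -0.069 -0.997] tilt 4.7 q [-0.43, -0.44, -0.18, 1.95, -0.04, 1.7, -0.58]
-x [0.077 0.106 0.436] x [-0.079 -0.109 -0.991] tilt 7.7 q [-0.81, -0.44, -0.2, 1.94, -0.09, 1.76, -0.98]
-x-y [ 0.253 -0.01   0.427] x [ 0.049 -0.021 -0.999] tilt 3.1 q [-0.78, -0.44, 0.29, 1.94, 0.16, 1.59, -0.49]
-x-y [ 0.202 -0.023  0.43 ] x [-0.002 -0.039 -0.999] tilt 2.2 q [-0.4, -0.44, 0.08, 1.95, 0.07, 1.64, -0.3]
-x-y [ 0.164 -0.0
[... 806 characters left out ...]
 [-0.4, -0.44, -0.02, 2.16, 0.03, 1.39, -0.41]
-x dn [0.162 0.034 0.29 ] x [-0.001 -0.037 -0.999] tilt 2.1 q [-0.19, -0.44, -0.22, 2.28, -0.06, 1.31, -0.35]
-x dn [0.115 0.052 0.235] x [-0.036 -0.056 -0.998] tilt 3.8 q [-0.42, -0.44, -0.24, 2.42, -0.08, 1.21, -0.59]
-x up [0.251 0.008 0.467] x [ 0.072 -0.009 -0.997] tilt 4.1 q [-0.8, -0.44, 0.25, 1.85, 0.15, 1.66, -0.54]
-x up [0.195 0.019 0.513] x [ 0.046 -0.02  -0.999] tilt 2.9 q [-0.41, -0.44, -0.01, 1.76, 0.03, 1.79, -0.4]
-x up [0.151 0.03  0.567] x [ 0.008 -0.032 -0.999] tilt 1.9 q [-0.18, -0.44, -0.16, 1.62, -0.04, 1.96, -0.32]
-x up [0.132 0.056 0.579] x [ 0.001 -0.033 -0.999] tilt 1.9 q [-0.29, -0.44, -0.19, 1.59, -0.06, 2.0, -0.47]
```

```bash
python3 -m crank '[[[-0.08,-1,0.2,0],[-0.08,-1,0.2,0],[-0.08,-1,0.2,0]]]'
python3 d2.py | head -12
```

```text
time: 25.9
position: [0.2567, -0.0113, 0.4297]
eef_rot: [0.516, 0.484, -0.473, 0.524]
wrist_force: [-0.5, -0.9, -0.1]
grip_width: 0.399
t 25.9 p [ 0.2567 -0.0113  0.4297] F [-0.5 -0.9 -0.1] w 0.399 q [-0.59, -0.43, 0.21, 1.94, 0.12, 1.55, -0.37]
x [ 0.083  0.004 -0.997] y [0.996 0.019 0.083] z [ 0.019 -1.    -0.003]
-x [ 0.203 -0.001  0.433] x [ 0.033 -0.01  -0.999] tilt 1.9 q [-0.2, -0.44, -0.04, 1.95, -0.0, 1.6, -0.22]
-x [0.171 0.005 0.438] x [-0.038 -0.016 -0.999] tilt 2.4 q [0.05, -0.44, -0.18, 1.93, -0.07, 1.68, -0.1]
-x [0.142 0.016 0.444] x [-0.11  -0.027 -0.994] tilt 6.5 q [-0.03, -0.44, -0.18, 1.92, -0.07, 1.77, -0.18]
-x [0.11  0.035 0.45 ] x [-0.178 -0.045 -0.983] tilt 10.6 q [-0.18, -0.44, -0.18, 1.92, -0.1, 1.84, -0.34]
-x-y [ 0.207 -0.034  0.433] x [ 0.028 -0.007 -1.   ] tilt 1.7 q [-0.2, -0.44, 0.04, 1.95, 0.03, 1.61, -0.14]
-x-y [ 0.167 -0.07   0.438] x [-0.033 -0.001 -0.999] tilt 1.9 q [0.19, -0.44, -0.04, 1.94, -0.01, 1.68, 0.17]
-x-y [ 0.112 -0.122  0.442] x [-0.08   0.022 -0.997] tilt 4.8 q [0.58, -0.44, -0.04, 1.93, 0.0, 1.73, 0.56]
-x-y [ 0.028 -0.171  0.444] x [-0.096  0.041 -0.995] tilt 6.0 q [0.96, -0.44, 0.02, 1.93, 0.07, 1.74, 1.0]
-x+y [0.197 0.03  0.433] x [ 0.038 -0.011 -0.999] tilt 2.3 q [-0.2, -0.44, -0.12, 1.95, -0.03, 1.6, -0.3]
-x+y [0.147 0.087 0.437] x [-0.013 -0.038 -0.999] tilt 2.3 q [-0.45, -0.44, -0.19, 1.93, -0.06, 1.67, -0.62]
```

Now the limit is active and straight -x lowers the tilt, so I'll push two rows that way.

```bash
python3 -m crank '[[[-0.08,-1,0,0],[-0.08,-1,0,0]]]'
python3 d2.py | head -6
```

```text
time: 26.15
position: [0.2309, -0.0187, 0.4345]
eef_rot: [0.517, 0.484, -0.472, 0.525]
wrist_force: [-1.0, 0.2, 0.1]
grip_width: 0.398
t 26.15 p [ 0.2309 -0.0187  0.4345] F [-1.   0.2  0.1] w 0.398 q [-0.2, -0.44, 0.02, 1.95, 0.02, 1.55, -0.17]
x [ 0.086  0.005 -0.996] y [0.996 0.019 0.086] z [ 0.02  -1.    -0.004]
-x [ 0.193 -0.02   0.439] x [ 0.02   0.005 -1.   ] tilt 1.2 q [0.19, -0.44, -0.16, 1.93, -0.08, 1.63, 0.05]
-x [ 0.163 -0.03   0.445] x [-0.052  0.016 -0.999] tilt 3.1 q [0.31, -0.44, -0.18, 1.91, -0.09, 1.72, 0.16]
-x [ 0.13  -0.05   0.453] x [-0.12   0.036 -0.992] tilt 7.2 q [0.47, -0.44, -0.18, 1.9, -0.08, 1.8, 0.32]
-x [ 0.085 -0.083  0.46 ] x [-0.175  0.07  -0.982] tilt 10.9 q [0.75, -0.44, -0.18, 1.89, -0.03, 1.87, 0.61]
```

```bash
python3 -m crank '[[[-0.08,-1,0,0],[-0.08,-1,0,0]]]'
python3 d2.py | head -6
```

```text
time: 26.4
position: [0.2142, -0.0211, 0.4333]
eef_rot: [0.512, 0.487, -0.477, 0.523]
wrist_force: [-0.6, 0.1, -0.6]
grip_width: 0.402
t 26.4 p [ 0.2142 -0.0211  0.4333] F [-0.6  0.1 -0.6] w 0.402 q [0.19, -0.44, -0.17, 1.95, -0.07, 1.56, 0.05]
x [ 0.071 -0.    -0.997] y [0.997 0.022 0.071] z [ 0.022 -1.     0.002]
-x [ 0.184 -0.028  0.438] x [-0.     0.008 -1.   ] tilt 0.4 q [0.28, -0.44, -0.18, 1.93, -0.09, 1.65, 0.13]
-x [ 0.152 -0.045  0.444] x [-0.071  0.025 -0.997] tilt 4.3 q [0.41, -0.44, -0.18, 1.92, -0.08, 1.73, 0.26]
-x [ 0.112 -0.074  0.45 ] x [-0.132  0.054 -0.99 ] tilt 8.2 q [0.65, -0.44, -0.18, 1.91, -0.06, 1.81, 0.5]
-x [ 0.051 -0.113  0.456] x [-0.17   0.094 -0.981] tilt 11.2 q [1.02, -0.44, -0.17, 1.9, 0.0, 1.85, 0.9]
```

```bash
python3 -m crank '[[[-0.08,-1,0,0],[-0.08,-0.8,0,0]]]'
python3 d2.py | head -4
```

```text
time: 26.65
position: [0.2024, -0.0324, 0.4284]
eef_rot: [0.515, 0.486, -0.491, 0.507]
wrist_force: [0.1, 0.2, -0.0]
grip_width: 0.401
t 26.65 p [ 0.2024 -0.0324  0.4284] F [ 0.1  0.2 -0. ] w 0.401 q [0.22, -0.44, -0.15, 1.96, -0.07, 1.57, 0.06]
x [ 0.045  0.004 -0.999] y [ 0.999 -0.013  0.045] z [-0.013 -1.    -0.004]
-x [ 0.17  -0.047  0.432] x [-0.025  0.02  -0.999] tilt 1.8 q [0.41, -0.44, -0.18, 1.95, -0.09, 1.66, 0.23]
-x [ 0.13  -0.076  0.436] x [-0.087  0.049 -0.995] tilt 5.7 q [0.65, -0.44, -0.18, 1.94, -0.08, 1.74, 0.46]
```

```bash
python3 -m crank '[[[-0.05,-1,-0.1,0],[-0.05,-1,-0.1,0]]]'
python3 d2.py | head -4
```

```text
time: 26.9
position: [0.1922, -0.0214, 0.4199]
eef_rot: [0.493, 0.51, -0.489, 0.507]
wrist_force: [-1.0, -0.2, -0.8]
grip_width: 0.399
t 26.9 p [ 0.1922 -0.0214  0.4199] F [-1.  -0.2 -0.8] w 0.399 q [0.56, -0.44, -0.35, 1.96, -0.15, 1.6, 0.28]
x [ 0.001  0.007 -1.   ] y [0.999 0.036 0.002] z [ 0.036 -0.999 -0.007]
-x [ 0.159 -0.031  0.421] x [-0.065  0.019 -0.998] tilt 3.9 q [0.32, -0.44, -0.18, 1.97, -0.09, 1.67, 0.18]
-x [ 0.126 -0.051  0.424] x [-0.134  0.04  -0.99 ] tilt 8.0 q [0.48, -0.44, -0.18, 1.97, -0.08, 1.74, 0.34]
```

The tool is vertical again, tilt 0.4°. Opening the jaws and going above the cell.

```bash
python3 -m crank '[[[0.4,0.8,0.1,0.036],[0.4,0.9,0.1,0],[0.4,0.9,0.1,0],[0.4,0.9,0.1,0],[0.4,0.9,0.1,0]]]' 0
python3 -m crank '[[[0.4,0.9,0.1,0],[0.4,0.8,0.1,0],[0.2,0.4,0.1,0],[0,0,0,0]]]'
python3 - <<'E'
from h import *
st([.534,-.0714,.165],0)
s=r.get_image("side");t=r.get_image("top")
crop(s,270,110,180,150,4,"pics/s8.png")
crop(t,260,205,150,120,5,"pics/t8.png")
E
```

```text
time: 27.52
position: [0.4135, -0.0486, 0.3193]
eef_rot: [0.505, 0.499, -0.501, 0.496]
wrist_force: [-0.4, -0.6, 0.5]
grip_width: 0.896
time: 28.02
position: [0.5174, -0.0643, 0.2689]
eef_rot: [0.504, 0.5, -0.501, 0.495]
wrist_force: [-0.1, -0.1, 0.4]
grip_width: 1.002
t 28.02 p [ 0.5174 -0.0643  0.2689] F [-0.1 -0.1  0.4] w 1.002 q [0.48, 0.29, -0.58, 1.72, 0.16, 1.18, -0.15]
x [-0.001  0.008 -1.   ] y [ 1.    -0.01  -0.001] z [-0.01  -1.    -0.008]
shift units [2.08 0.34 0.15]
twist options [-0.01, 3.131]
```

View pics/s8.png

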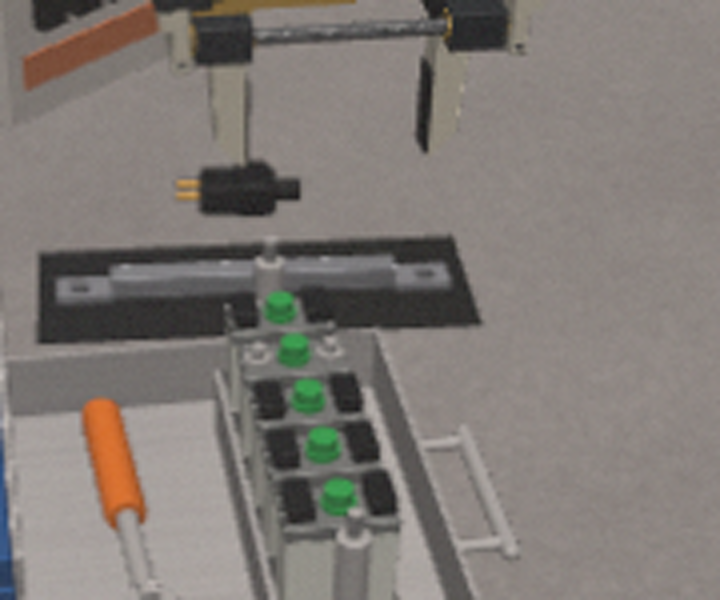

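The jaws hang above the row; the bare-post cell is at crop (293,350). I'll line up and start down.

```bash
python3 -m crank '[[[0.5,0.2,0.1,0],[0.6,0.14,0.05,0],[0.6,0,0,0],[0.3,0,0,0],[0.1,0,0,0]]]'
python3 - <<'E'
from h import *
st([.534,-.0714,.090],0)
s=r.get_image("side")
crop(s,290,120,140,120,5,"pics/s9.png")
E
```

```text
time: 28.75
position: [0.5344, -0.0711, 0.1663]
eef_rot: [0.505, 0.498, -0.5, 0.497]
wrist_force: [-0.6, -0.3, 0.3]
grip_width: 0.998
t 28.75 p [ 0.5344 -0.0711  0.1663] F [-0.6 -0.3  0.3] w 0.998 q [0.44, 0.42, -0.54, 1.83, 0.25, 0.97, -0.21]
x [ 0.003  0.006 -1.   ] y [ 1.    -0.01   0.003] z [-0.01  -1.    -0.006]
shift units [ 1.53 -0.01  0.02]
twist options [-0.01, 3.132]
```

View pics/s9.png

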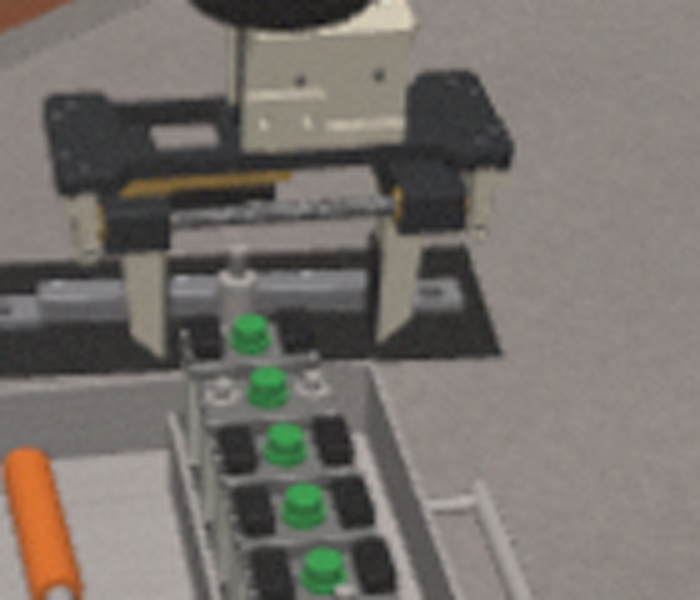

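The jaws straddle the cell: tips at crop (160,355) and (385,342), cap at (267,385). Going down.

```bash
python3 -m crank '[[[0.4,0,0.02,0],[0.4,0,0,0],[0.35,0,0,0],[0.2,0,0,0],[0.13,0,0,0]]]'
python3 - <<'E'
from h import *
st([.534,-.0714,.0910],0)
s=r.get_image("side")
crop(s,290,120,140,120,5,"pics/s10.png")
E
```

```text
time: 29.42
position: [0.5354, -0.0717, 0.0921]
eef_rot: [0.505, 0.498, -0.5, 0.497]
wrist_force: [-0.4, 0.2, -0.3]
grip_width: 0.999
t 29.43 p [ 0.5354 -0.0717  0.0921] F [-0.4  0.2 -0.3] w 0.999 q [0.41, 0.51, -0.51, 1.9, 0.32, 0.81, -0.28]
x [ 0.003  0.006 -1.   ] y [ 1.    -0.01   0.003] z [-0.01  -1.    -0.006]
shift units [ 0.02 -0.03 -0.01]
twist options [-0.01, 3.132]
```

View pics/s10.png

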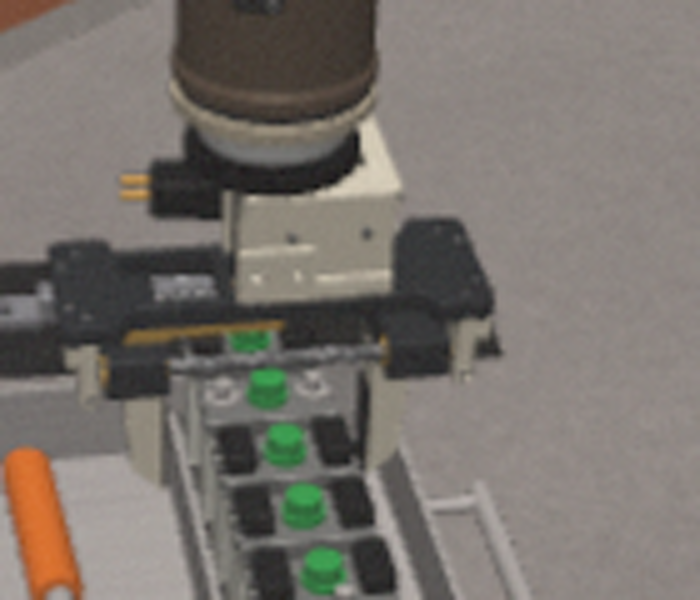

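The jaws are down either side of the cell with no contact force. Closing.

```bash
python3 -m crank '[[[0.02,-0.03,0,0],[0,0,0,0],[0,0,0,0],[0,0,0,0],[0,0,0,0]]]' 1
python3 -m crank '[[[0,0,0,0],[0,0,0,0]]]'
python3 -m crank '[[[-0.1,0,0,0],[-0.15,0,0,0],[-0.2,0,0,0],[-0.2,0,0,0],[-0.2,0,0,0]]]'
python3 - <<'E'
from h import *
st()
s=r.get_image("side")
crop(s,290,100,140,120,5,"pics/s11.png")
E
```

```text
time: 30.1
position: [0.5338, -0.0717, 0.0915]
eef_rot: [0.505, 0.498, -0.5, 0.497]
wrist_force: [-1.1, -0.2, 2.9]
grip_width: 0.65
time: 30.35
position: [0.5338, -0.0717, 0.0915]
eef_rot: [0.505, 0.498, -0.5, 0.497]
wrist_force: [-0.4, -0.9, 5.1]
grip_width: 0.656
time: 30.98
position: [0.5336, -0.072, 0.1346]
eef_rot: [0.505, 0.498, -0.5, 0.497]
wrist_force: [-0.4, -0.1, -4.0]
grip_width: 0.654
t 30.98 p [ 0.5336 -0.072   0.1346] F [-0.4 -0.1 -4. ] w 0.654 q [0.43, 0.45, -0.53, 1.86, 0.28, 0.9, -0.24]
x [ 0.003  0.006 -1.   ] y [ 1.    -0.01   0.003] z [-0.01  -1.    -0.006]
```

View pics/s11.png

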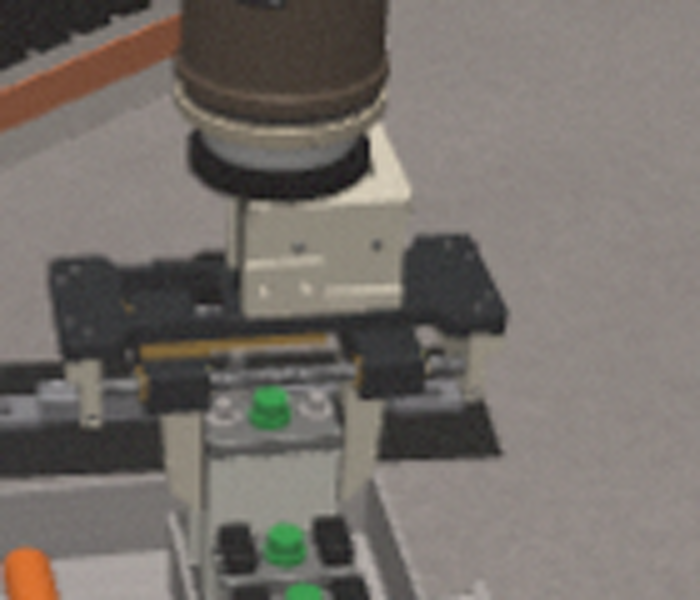

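The cell is drawing straight up: width 60.2 mm, load 4 N, cap at crop (270,405). I'll keep raising it straight.

```bash
python3 -m crank '[[[-0.3,0,0,0],[-0.4,0,0,0],[-0.5,0,0,0],[-0.6,0,0,0],[-0.7,0,0,0]]]'
python3 -m crank '[[[-0.8,0,0,0],[-0.8,0,0,0],[-0.8,0,0,0],[-0.8,0,0,0],[-0.5,0,0,0]]]'
python3 - <<'E'
from h import *
st()
s=r.get_image("side");t=r.get_image("top")
cv2.imwrite("pics/s12.png",s["pixels"][:,:,::-1])
crop(t,200,180,260,160,3,"pics/t12.png")
q=r.sense()["q"]; M=R.from_quat(r.sense()["eef_rot"])
from b import *
for rr in ([-.7,.8,0,0],[-1,.3,0,0],[-.4,1,0,0]):
    a=run(q,[rr]*5,.6);show(rr,*a);a=run(q,[rr]*15,.6);show(rr,*a);a=run(q,[rr]*22,.6);show(rr,*a)
E
```

```text
time: 31.65
position: [0.5326, -0.0726, 0.26]
eef_rot: [0.505, 0.499, -0.5, 0.496]
wrist_force: [0.5, 0.1, -4.7]
grip_width: 0.647
time: 32.28
position: [0.5324, -0.0734, 0.4465]
eef_rot: [0.505, 0.498, -0.5, 0.497]
wrist_force: [-0.3, 0.2, -4.7]
grip_width: 0.654
t 32.27 p [ 0.5324 -0.0734  0.4465] F [-0.3  0.2 -4.7] w 0.654 q [0.48, 0.24, -0.57, 1.35, 0.13, 1.58, -0.09]
x [ 0.005  0.006 -1.   ] y [ 1.    -0.01   0.005] z [-0.009 -1.    -0.006]
[-0.7, 0.8, 0, 0] [ 0.705 -0.074  0.58 ] x [ 0.075  0.001 -0.997] tilt 4.3 q [0.03, 0.57, 0.01, 0.5, -0.01, 2.0, 0.02]
[-0.7, 0.8, 0, 0] [ 0.778 -0.054  0.72 ] x [ 0.45  -0.029 -0.893] tilt 26.8 q [-0.06, 0.66, 1.26, 0.08, -1.17, 1.98, 0.05]
[-0.7, 0.8, 0, 0] [ 0.735 -0.038  0.856] x [ 0.661 -0.042 -0.75 ] tilt 41.4 q [-0.11, 0.51, 1.27, 0.08, -1.12, 1.88, 0.04]
[-1, 0.3, 0, 0] [ 0.586 -0.073  0.641] x [ 0.084  0.001 -0.996] tilt 4.8 q [0.03, 0.33, 0.01, 0.73, -0.01, 2.0, 0.03]
[-1, 0.3, 0, 0] [ 0.521 -0.055  0.838] x [ 0.464 -0.039 -0.885] tilt 27.8 q [-0.4, 0.15, 0.6, 0.53, -0.14, 2.0, 0.07]
[-1, 0.3, 0, 0] [ 0.416 -0.047  0.958] x [ 0.686 -0.043 -0.726] tilt 43.4 q [-0.5, -0.04, 0.29, 0.43, 0.21, 2.0, -0.04]
[-0.4, 1, 0, 0] [ 0.761 -0.074  0.524] x [ 0.048  0.002 -0.999] tilt 2.7 q [0.02, 0.7, 0.02, 0.39, -0.02, 2.0, 0.02]
[-0.4, 1, 0, 0] [ 0.913 -0.056  0.575] x [ 0.42  -0.025 -0.907] tilt 24.9 q [-0.04, 0.87, 1.27, 0.08, -1.21, 1.81, 0.05]
[-0.4, 1, 0, 0] [ 0.941 -0.042  0.694] x [ 0.65  -0.036 -0.759] tilt 40.6 q [-0.07, 0.78, 1.27, 0.08, -1.18, 1.62, 0.04]
```

View pics/s12.png

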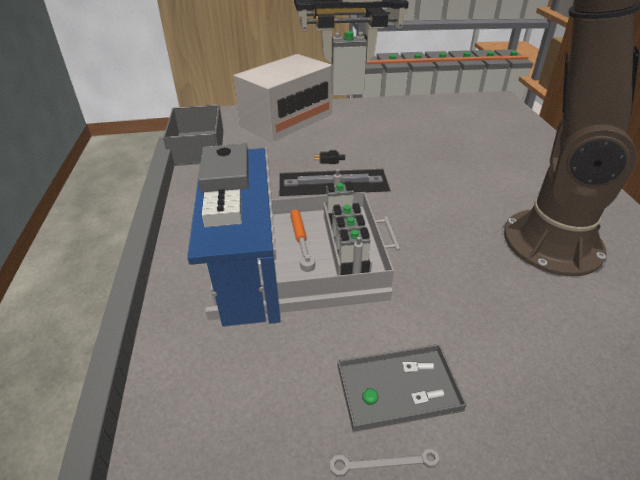

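The cell hangs clear at about pixel (348,65), well above the others, and everything else is in place. I'll tip it by pushing up and outward past the reach limit, checking every few rows.

```bash
python3 -m crank '[[[-0.6,0.3,0,0],[-0.8,0.4,0,0],[-0.85,0.5,0,0],[-0.85,0.5,0,0],[-0.85,0.5,0,0]]]'
python3 -c "
from h import *
st()"
```

```text
time: 33.0
position: [0.612, -0.0841, 0.5671]
eef_rot: [0.507, 0.505, -0.506, 0.482]
wrist_force: [0.6, -2.0, -5.7]
grip_width: 0.65
t 33.0 p [ 0.612  -0.0841  0.5671] F [ 0.6 -2.  -5.7] w 0.65 q [0.07, 0.42, -0.02, 0.78, -0.02, 1.97, 0.02]
x [-0.022  0.025 -0.999] y [ 0.999 -0.026 -0.023] z [-0.026 -0.999 -0.024]
```

```bash
python3 -m crank '[[[-0.85,0.6,0,0],[-0.85,0.6,0,0],[-0.85,0.6,0,0],[-0.85,0.6,0,0],[-0.85,0.6,0,0]]]'
python3 -m crank '[[[-0.85,0.6,0,0],[-0.85,0.6,0,0],[-0.85,0.6,0,0],[-0.85,0.6,0,0],[-0.85,0.6,0,0]]]'
python3 -c "
from h import *
st()"
```

```text
time: 33.62
position: [0.6773, -0.0804, 0.6407]
eef_rot: [0.55, 0.45, -0.461, 0.532]
wrist_force: [0.3, -0.2, -4.8]
grip_width: 0.654
time: 34.25
position: [0.6884, -0.0729, 0.7293]
eef_rot: [0.589, 0.389, -0.41, 0.578]
wrist_force: [-0.1, -1.0, -4.3]
grip_width: 0.655
t 34.25 p [ 0.6884 -0.0729  0.7293] F [-0.1 -1.  -4.3] w 0.655 q [-0.06, 0.49, 0.41, 0.3, -0.3, 2.0, 0.06]
x [ 0.361 -0.015 -0.932] y [ 0.932 -0.029  0.362] z [-0.032 -0.999  0.004]
```

```bash
python3 -m crank '[[[-0.95,0.4,0,0],[-0.95,0.4,0,0],[-0.95,0.4,0,0],[-0.95,0.4,0,0],[-0.95,0.4,0,0]]]'
python3 -c "
from h import *
st()"
```

```text
time: 34.88
position: [0.6159, -0.0626, 0.8373]
eef_rot: [0.618, 0.333, -0.361, 0.614]
wrist_force: [0.3, -0.2, -4.9]
grip_width: 0.653
t 34.88 p [ 0.6159 -0.0626  0.8373] F [ 0.3 -0.2 -4.9] w 0.653 q [-0.13, 0.34, 0.5, 0.27, -0.31, 2.0, 0.05]
x [ 0.518 -0.03  -0.855] y [ 0.855 -0.025  0.519] z [-0.037 -0.999  0.013]
```

```bash
python3 -m crank '[[[-0.95,0.5,0,0],[-0.95,0.5,0,0],[-0.95,0.5,0,0],[-0.95,0.5,0,0],[-0.95,0.5,0,0]]]'
python3 -c "
from h import *
st()"
```

```text
time: 35.5
position: [0.5366, -0.0511, 0.9339]
eef_rot: [0.645, 0.273, -0.306, 0.645]
wrist_force: [-0.3, 0.5, -4.5]
grip_width: 0.652
t 35.5 p [ 0.5366 -0.0511  0.9339] F [-0.3  0.5 -4.5] w 0.652 q [-0.25, 0.22, 0.66, 0.22, -0.35, 2.0, 0.04]
x [ 0.664 -0.043 -0.747] y [ 0.747 -0.018  0.665] z [-0.042 -0.999  0.02 ]
```

```bash
python3 -m crank '[[[-0.9,0.5,0,0],[-0.6,0.3,0,0],[0,0,0,0],[0,0,0,0]]]'
python3 - <<'E'
from h import *
st()
print(r.sense()["joint_velocities"].round(3))
s=r.get_image("side");t=r.get_image("top")
cv2.imwrite("pics/s13.png",s["pixels"][:,:,::-1]);cv2.imwrite("pics/t13.png",t["pixels"][:,:,::-1])
E
```

```text
time: 36.0
position: [0.5078, -0.0471, 0.9603]
eef_rot: [0.651, 0.255, -0.289, 0.654]
wrist_force: [1.6, -0.0, -5.7]
grip_width: 0.652
t 36.0 p [ 0.5078 -0.0471  0.9603] F [ 1.6 -0.  -5.7] w 0.652 q [-0.33, 0.18, 0.73, 0.21, -0.35, 2.0, 0.03]
x [ 0.702 -0.046 -0.71 ] y [ 0.711 -0.016  0.703] z [-0.043 -0.999  0.022]
[ 0.009  0.017 -0.008  0.008 -0.001 -0.001  0.001]
```

View pics/s13.png

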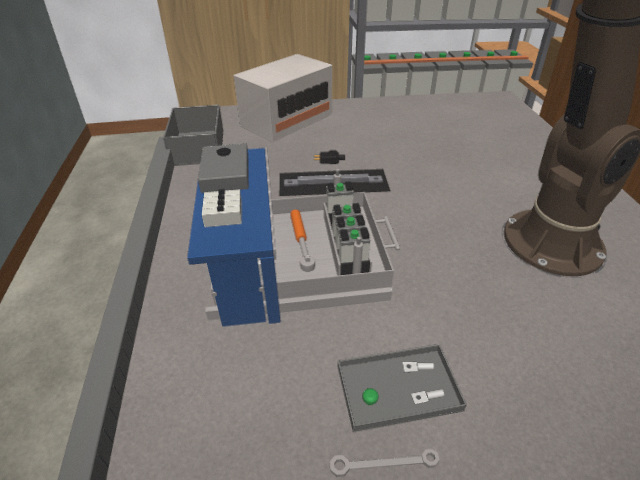

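View pics/t13.png

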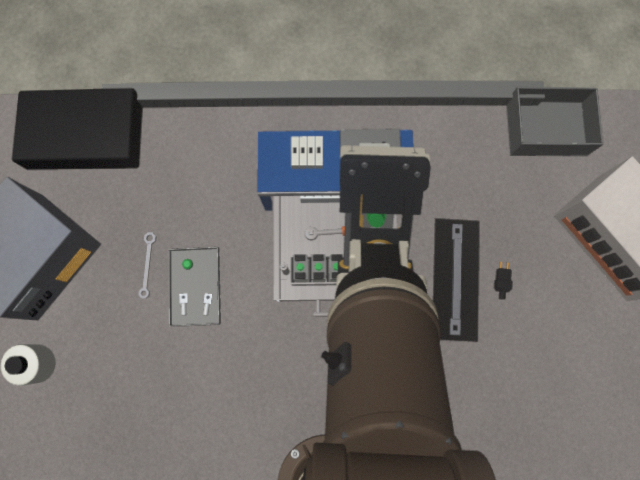

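Tool tilt is 44.8°; the top view shows the cell's cap at (375,218), but the side camera doesn't reach this high. I'll bring the tilted cell down to where both cameras see it; that also takes the arm off its limits.

```bash
python3 -m crank '[[[0.3,-0.2,0,0],[0.6,-0.4,0,0],[0.8,-0.5,-0.03,0],[0.8,-0.55,-0.03,0],[0.8,-0.55,-0.03,0]]]'
python3 -m crank '[[[0.8,-0.55,-0.03,0],[0.8,-0.55,-0.03,0],[0.8,-0.55,-0.03,0],[0.8,-0.55,-0.03,0],[0.7,-0.5,-0.03,0]]]'
python3 -m crank '[[[0.6,-0.4,0,0],[0.3,-0.2,0,0],[0,0,0,0],[0,0,0,0]]]'
python3 - <<'E'
from h import *
st()
s=r.get_image("side");t=r.get_image("top")
cv2.imwrite("pics/s14.png",s["pixels"][:,:,::-1])
crop(s,260,0,160,120,5,"pics/s14c.png")
E
```

```text
time: 36.72
position: [0.5281, -0.0443, 0.8152]
eef_rot: [0.665, 0.253, -0.292, 0.639]
wrist_force: [1.4, -0.7, -4.7]
grip_width: 0.649
time: 37.35
position: [0.569, -0.0383, 0.5803]
eef_rot: [0.665, 0.253, -0.294, 0.638]
wrist_force: [0.8, 0.7, -4.5]
grip_width: 0.651
time: 37.85
position: [0.5798, -0.0381, 0.5314]
eef_rot: [0.666, 0.252, -0.293, 0.638]
wrist_force: [0.9, 0.0, -3.8]
grip_width: 0.656
t 37.85 p [ 0.5798 -0.0381  0.5314] F [ 0.9  0.  -3.8] w 0.656 q [-0.87, -0.32, 0.54, 1.86, 0.54, 0.86, -0.58]
x [ 0.701 -0.038 -0.712] y [ 0.71  -0.058  0.702] z [-0.068 -0.998 -0.014]
```

View pics/s14.png

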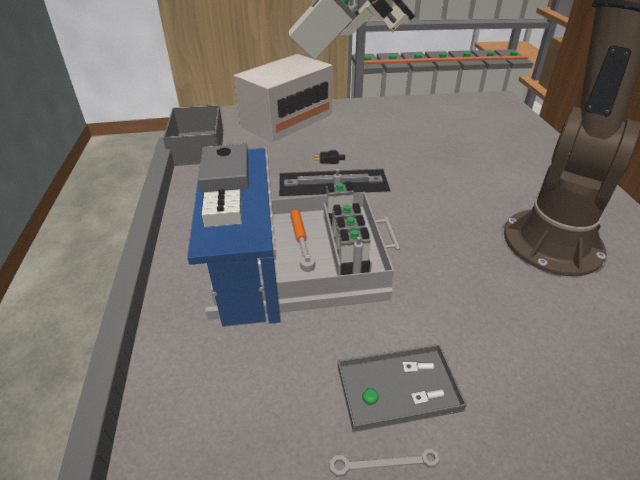

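The side view shows the cell held tilted about half-way over at (322,27), far above the others. The bar is on the mat at (333,180), and the dish contents, wrench, ratchet and plug haven't moved. I'll settle and check the still-seated cells before handing in.

```bash
python3 -m crank '[[[0,0,0,0],[0,0,0,0],[0,0,0,0],[0,0,0,0]]]'
python3 - <<'E'
from h import *
st(); print(r.sense()["joint_velocities"].round(3))
s=r.get_image("side"); a=cv2.imread("pics/s14.png"); b=cv2.imread("pics/s12.png"); n=s["pixels"][:,:,::-1]
d=np.abs(n.astype(int)-b).sum(2)[130:]>60; print("changed px below row130 vs before tilt (x<500):",d[:,:500].sum(), "motion since last:",(np.abs(n.astype(int)-a).sum(2)[:120,:500]>60).sum())
crop(s,260,0,160,120,5,"pics/s15c.png")
E
```

```text
time: 38.45
position: [0.5797, -0.0381, 0.5308]
eef_rot: [0.666, 0.252, -0.293, 0.638]
wrist_force: [0.5, 1.1, -4.3]
grip_width: 0.654
t 38.45 p [ 0.5797 -0.0381  0.5308] F [ 0.5  1.1 -4.3] w 0.654 q [-0.87, -0.32, 0.54, 1.86, 0.54, 0.86, -0.58]
x [ 0.701 -0.038 -0.712] y [ 0.71  -0.058  0.702] z [-0.068 -0.998 -0.014]
[-0.     0.    -0.001  0.     0.001  0.001 -0.001]
changed px below row130 vs before tilt (x<500): 0 motion since last: 86
```

View pics/s15c.png

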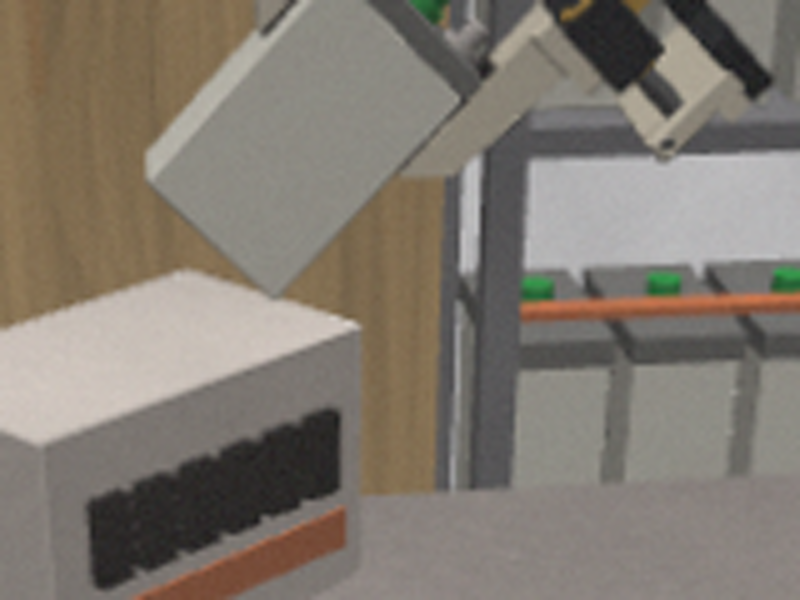

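The crop shows the cell firmly between the fingers at about 45°, its bottom corner at (275,295). The arm is still.

```bash
python3 -c "
from bench import r
print(r.hand_in())"
```

```text
the job is handed in; nothing more can be done
None
```

The job is done and handed in at about 38.5 s of the 58 s allowed. I lifted the bar straight off its studs and laid it flat on the mat. Then I drew the bare-post cell straight up, tipped it about 45° and kept hold of it there.

**How the tilt was made:** the move rows have no tilt axis. I tipped the tool by pushing up and outward past the arm's reach limit, and that tilt stays once made. A trial of this with the empty gripper left the tool leaning, and straightening it before taking the cell cost about 12 s. I then lowered the tipped cell into camera view.

**Last checks:**
- **Cell:** the tool is tilted 44.6° and at rest. The grip width is 60 mm and the load about 4 N, which matches the cell. The tool tip is at 0.53 m, far above the other cells.
- **Bar:** both camera views show it lying within the mat's outline.
- **Everything else:** comparing side-camera pictures from before the tipping and just before hand-in showed no change in the tray, cells, dish or tools. I compared earlier stages only by eye.

**What disagreed or was unclear:**
- One wrist force reading of about 30 N came during a fast move with the empty gripper. It was gone at the next reading and well under 120 N; I took it for acceleration but did not prove it.
- My model of how the arm behaves at its reach limit was only approximate, and one straightening push made the lean worse before it got better.
- The last two close-ups of the cell differed by 86 pixels. I took that as image noise, since the joint speeds read zero.

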